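# Touch off a tilted plaster mould at three points with a plunger gauge

## Task

Touch off the plaster mould on the tilting table before it is carved: take the plunger gauge from its leaning rest and, holding it square to the mould's sloping rim face, press its tip gently onto the red dot at the low edge (the zero), then the green, then the blue, each time until the plunger has clearly gone in a few millimetres but nowhere near the end of its travel, and keep still about half a second for the reading. Keep the gripper off the mould and its table. Then set the gauge gently back in its rest, toe behind the lip and back leaning on the plate as you found it, let go, and leave everything else where it stands.

Things in the scene. Friction and masses are not known exactly. Their poses are not given: they have to be found in the camera images.
- gauge: digital plunger gauge, 0.25 kg, starting in the rest. z runs along it from tip to handle, x out of its display. Origin: middle of its grey housing's underside. Housing 50 (y) x 22 (x) x 50, z 0 to 50; black rubber handle 28 (y) x 22 (x), z 49 to 116, orange cap to 119. Below: steel stem 10 in diameter to z -16, then the plunger with an 8 mm brass ball, tip at z -42 when free
- handle (a point): middle of the gauge's handle, 83 above the gauge's origin on its z axis: grip it here across its 28 mm (gauge y), coming down along the gauge's z axis. When touching, the gauge may be turned any way about its own axis
- tip (a point): the end of the gauge's plunger: the lowest point of the brass ball, on the gauge's axis. It moves into the gauge as the plunger is pressed.
- plunger (a joint): how far the plunger is pressed in (m): 0 free, 0.012 at the end of its travel. The spring takes 1 N to begin to give, 3 N at 5 mm, about 6 N at the end.
- rest: blue sheet-steel rest for the gauge, bolted down, base 140 x 84 x 8. Origin: middle of the underside; x away from the robot (turned by its yaw), z up. Its back plate and, square to it, its toe shelf lean 30 degrees, top towards the rest's -x. Back plate 56 wide to 35 above the shelf, then a 22 wide neck to 80 above it
- rest_seat (a point): point 58 above the rest's origin, on the toe shelf, mid width, 12 in front of the back plate. The seated gauge has its origin within 2 mm of it and the rest's axes turned -30 degrees about y. Housing stands on the shelf, back on the plate. Shelf: slot for the stem 22 wide, open in front; lip 8 high, 28 in front of the plate; cheeks 57 apart, 26 high, flared tops to 37
- tilt_plate (a joint): slope of the tilting table's plate and of the mould on it (rad): 0 is level; larger raises its far edge, so that the mould's face looks towards the robot. Locked by stiff clamps; starts between 0.5 and 0.7.
- mould (a point): white plaster press mould with a dish-shaped hollow, clamped on the sloping plate: 120 (x, up the slope) x 156 (y) x 40 thick (z, square to the rim face). Origin: middle of its underside; the flat rim face is at z 40 and the rim is 28 wide. The clamps and ledge at its sides stay at least 20 below the rim face.
- dot_red (a point): centre of the red dot (16 in diameter) on the rim face, middle of the lower edge: mould x -46, y 0, z 40
- dot_green (a point): centre of the green dot (16 in diameter) on the rim face, upper corner on the robot's left: mould x 46, y 62, z 40
- dot_blue (a point): centre of the blue dot (16 in diameter) on the rim face, upper corner on the robot's right: mould x 46, y -62, z 40
- tilt_table: grey cast base of the tilting table, bolted to the bench, 190 x 170 x 12, the hinge at its near edge, 34 up. Origin: middle of the underside; x away from the robot (turned by its yaw). With plate and mould it stands up to 0.17 m high.
- spanner: bystander: open spanner, 160 long, lying on the bench beside the tilting table
- glaze_jar: bystander: small jar with a blue cap, 52 in diameter, 75 high, standing beside the gauge rest
- glaze_pot: bystander: jar with a white cap, 60 in diameter, 85 high
- mallet: bystander: hammer, 220 long
- bisque_tray: bystander: pink fired-clay tray, 115 x 165 x 18
- bisque_lid: bystander: pink fired-clay butter dish cover, 70 x 120 x 69
- mug: bystander: blue mug, 84 in diameter, 95 high
- brush: bystander: brush, 190 long
There are look-alikes about, which are no part of the job. What is shaped like the gauge but pink is not meant. Leave any purple look-alike of the rest alone.

How it is judged:
By the outcome, as a careful person would: the job done as asked, in the order asked, and still so for the second after the job is handed in, with the robot touching nothing.
It also fails if it takes over 58 s, if anything falls off the work surface, if the arm or the gripper's body presses on something with over 40 N, if the wrist force passes 120 N, or if a joint passes its speed limit or range.

## Robot

A 6-joint arm with a two-finger parallel gripper is mounted at the origin on the work surface. World frame = base frame: x ahead of the robot, y to its left, z up, the work surface at z = 0. Lengths are in m, angles in rad, forces in N, time in s.
With the tool pointing down it reaches from about 0.3 to 0.775 m from the base axis. Payload 14.6 kg.
Tool frame: the origin (TCP) lies at the very end of the fingers, on their centre line; the grasp point (between the pads) lies 19 mm behind it; x points along the fingers, z is the direction in which the jaws open and shut, and the axes are right-handed (so a half turn about x gives the same grasp; the last joint's range is limited). The gripper opens to 94 mm and grips with 3 to 60 N. Pads are 16 mm wide; open, the fingers measure 119 mm over their backs; the gripper's body (75 mm by 177 mm) begins 78 mm behind the grasp point.
Start: joints at [-0.067, 0.3, 1.521, -0, 1.321, -0.067], TCP at [0.55, -0, 0.182] pointing down, gripper open.
Joint ranges: [-3.03, 3.03], [-0.79, 2.21], [0.23, 2.52], [-1.04, 4.18], [0, 3.07], [-2.55, 2.55]. Speed limits (rad/s): [2.22, 2.22, 2.57, 3.14, 3.14, 3.14].

## Interface

Orientations are given as [roll, pitch, yaw] about the fixed x, y, z axes, in that order (R = Rz(yaw) Ry(pitch) Rx(roll)).
In Python, from station import ctrl gives the robot as it stands. The module is installed in compiled form; this text tells all that it offers.
- The arm moves only by the tool servo_tool, never from a script. Its argument "motion" is one flat list of numbers, 4 for each row, row after row: the shift along the tool's x, y, z in mm, then the turn about the tool's x in degrees. In form: [dx, dy, dz, roll, dx, dy, dz, roll, ...]. A call has 1 to 20 rows; each row is the pose to reach, as a shift and turn from the pose commanded when the call began, along the tool's axes at that moment; what a row does not reach only later rows make up. A row lasts 1/8 s, in which the tool goes at most 62.5 mm and 10.7 degrees, less where a joint would pass 70% of its speed; a pose out of reach is approached as far as the arm can. A call with a gripper value outside its range is refused whole. "gripper" is the opening, from 0 (shut) to 1 (fully open), set as the call begins (left out, the last holds). The fingers move at their own pace and stop on an object; "force" is the grip in N (left out, the last holds). Time passes only in rows, so rows that repeat a pose let the fingers close. It gives the time, the measured TCP pose, the force and the opening at its end, in the units of the state.
- ctrl.get_obs(): the state, without advancing time (a new reading comes with each control period).
- ctrl.camera(name): name is "scene" or "side" or "wrist"; returns a dict with "color" (400x640x3 uint8, red, green, blue), "z_map" (400x640 float32, m along the optical axis (not along the pixel's ray), 0 where there is no reading), "fx", "fy", "cx", "cy" (pixels), "rvec" (rotation vector, rad) and "tvec" (3), from world to camera coordinates, as OpenCV has them. Camera axes: x right, y down, z forward; pixel columns grow to the right and rows downward; lengths in m; the calibration is good to about 2 mm. A picture is of the moment at which its call begins.
- ctrl.hand_in(): hands the job in, once; it reports no verdict.
The state is a dict: "time_s": time; "qpos": joint angles; "joint_vel": joint speeds; "tau": joint torques, N m; "ee_pos": TCP position; "eef_rot": TCP orientation; "force": force on the tool from outside, world axes, zero at the start; "moment": the same for the moment, N m; "grip_width": finger opening in m.
Only numpy, scipy, OpenCV 4.12 (cv2) and the standard library are available. Lean on these libraries where they do the work, as an engineer would, in place of code of your own. Each camera call takes 0.05 s, during which the arm holds its last target.

## Working session

There is one attempt and no reset: what is moved stays moved. The work goes in short steps, Python scripts to look and compute and a tool call to move; the robot and the scene stay as the last step left them, time stands still between calls to the robot, and variables do not carry over. Pictures are saved under pics/ and viewed, and the job is handed in when it is done.

Besides the shell and the picture viewer there is one more tool, called after "Emit:" in YAML: its name, and indented under it one key for each argument. servo_tool: Moves the arm, as the interface text tells. Its arguments: {"type":"object","properties":{"motion":{"type":"array","items":{"type":"number"}},"gripper":{"type":"number"},"force":{"type":"number"}},"required":["motion"]}

```bash
ls; mkdir -p pics; cat > h.py <<'E'
import numpy as np, cv2
from station import ctrl
from scipy.spatial.transform import Rotation as R
def snap(n,f):
    c=ctrl.camera(n); cv2.imwrite(f'pics/{f}.png',c['color'][:,:,::-1]); np.savez(f'pics/{f}.npz',**c); return c
def load(f): return dict(np.load(f'pics/{f}.npz'))
def pt(c,u,v,z=None):
    if z is None: z=float(c['z_map'][int(v),int(u)])
    p=np.array([(u-c['cx'])/c['fx']*z,(v-c['cy'])/c['fy']*z,z])
    Rm=cv2.Rodrigues(np.array(c['rvec'],float))[0]
    return Rm.T@(p-np.array(c['tvec']).ravel())
def cloud(c):
    v,u=np.mgrid[:400,:640]; z=c['z_map']
    p=np.stack([(u-c['cx'])/c['fx']*z,(v-c['cy'])/c['fy']*z,z],-1)
    Rm=cv2.Rodrigues(np.array(c['rvec'],float))[0]
    return (p-np.array(c['tvec']).ravel())@Rm
def proj(c,P):
    return cv2.projectPoints(np.atleast_2d(np.array(P,float)),np.array(c['rvec'],float),np.array(c['tvec'],float),np.array([[c['fx'],0,c['cx']],[0,c['fy'],c['cy']],[0,0,1.]]),None)[0][:,0]
def crop(f,o,u0,v0,u1,v1,s):
    im=cv2.imread(f'pics/{f}.png')[v0:v1,u0:u1]; cv2.imwrite(f'pics/{o}.png',cv2.resize(im,None,fx=s,fy=s,interpolation=cv2.INTER_CUBIC))
E
python3 -c "
from h import *
for n in ('scene','side','wrist'): snap(n,n+'0')
print(ctrl.get_obs())"
```

```text
pics
{'time_s': 0.15, 'qpos': array([-6.65831726e-02,  3.00362553e-01,  1.52145759e+00, -3.03675630e-06,
        1.32067342e+00, -6.66132446e-02]), 'joint_vel': array([-0.00112057, -0.001255  , -0.0010171 , -0.00022317, -0.00069875,
        0.00031686]), 'tau': array([-2.50185103e-04, -5.31960297e+01, -3.52822959e+01,  7.07691838e-02,
        2.35654798e-02, -3.66386917e-05]), 'ee_pos': array([5.49776696e-01, 2.03452064e-05, 1.81698118e-01]), 'eef_rot': array([3.07824453, 1.56989541, 3.07827535]), 'force': array([-0.20913324, -1.0580728 ,  0.39616199]), 'moment': array([0.00451252, 0.04654221, 0.02689315]), 'grip_width': 0.0941883222460132}
```

View pics/scene0.png

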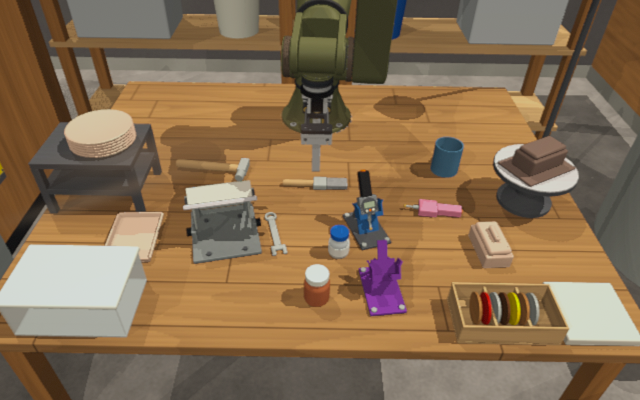

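View pics/side0.png

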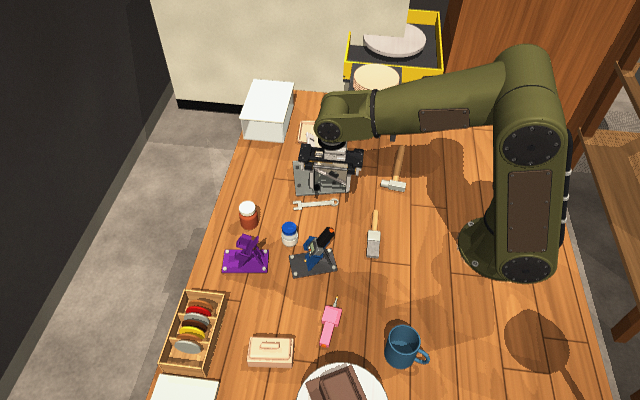

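View pics/wrist0.png

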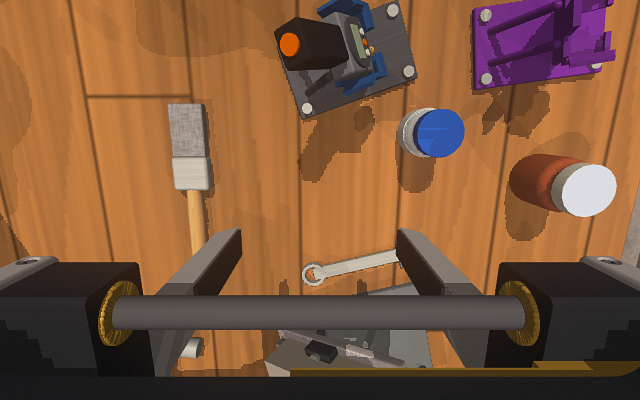

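```bash
python3 -c "
from h import *
for n in ('scene','side','wrist'):
    c=load(n+'0'); Rm=cv2.Rodrigues(c['rvec'])[0]; print(n,c['fx'],-Rm.T@c['tvec'].ravel(),Rm[2])
crop('scene0','c1',340,165,480,320,5)
crop('scene0','c2',170,165,300,265,6)
crop('side0','c3',280,130,380,280,4)
"
```

```text
scene 493.7737634997004 [ 1.54245857 -0.0023331   0.91866721] [-0.76738223 -0.00340681 -0.64118087]
side 473.8809403624842 [0.47083688 0.9550748  1.24899337] [ 0.06355265 -0.64577403 -0.76087907]
wrist 313.33502783649965 [0.54907162 0.06825289 0.38400516] [-2.51237239e-04 -2.35475755e-01 -9.71880191e-01]
```

View pics/c1.png

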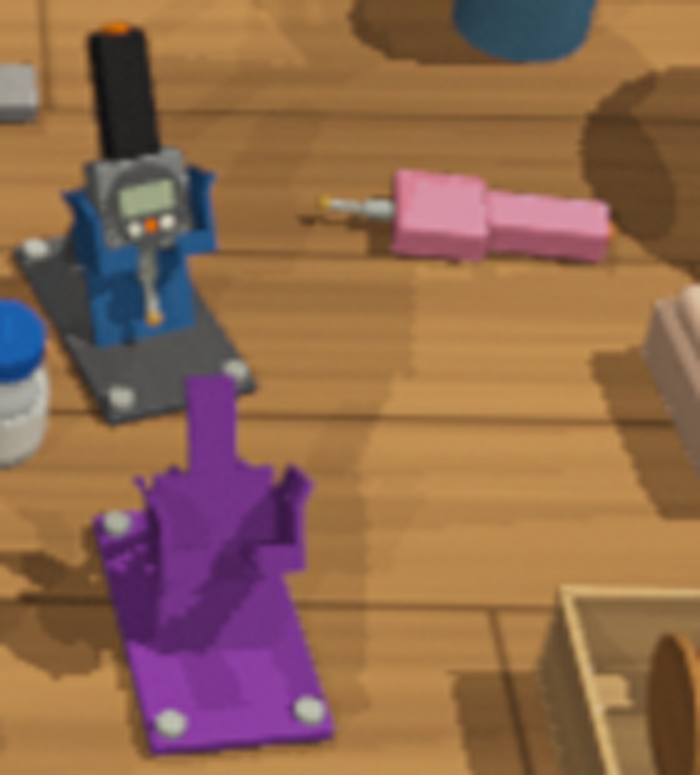

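View pics/c2.png

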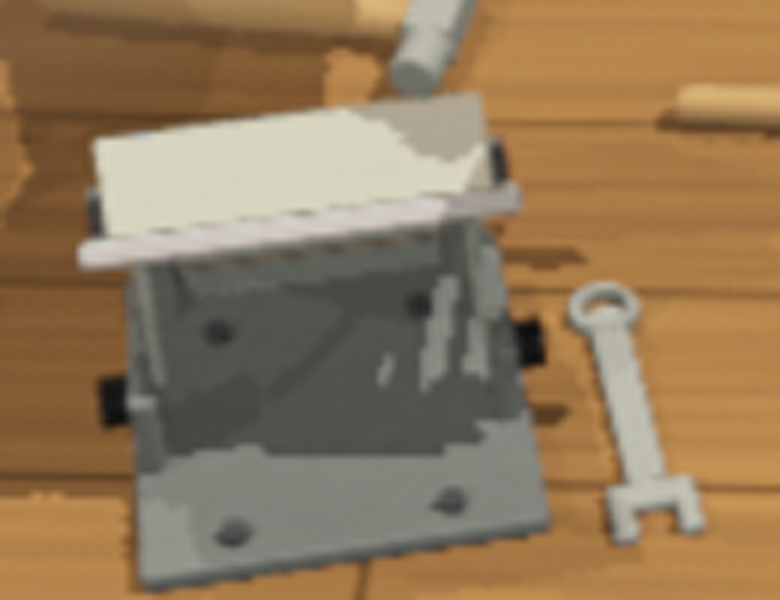

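View pics/c3.png

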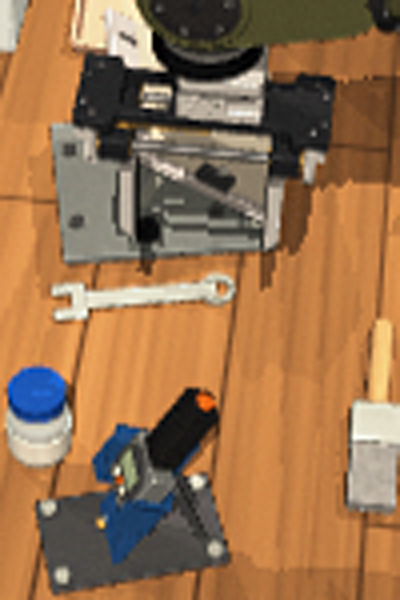

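```bash
cat > m1.py <<'E'
from h import *
Ps=[]
for n in ('scene0','side0','wrist0'):
    c=load(n); P=cloud(c); col=c['color'].astype(int); ok=c['z_map']>0
    r,g,b=col[...,0],col[...,1],col[...,2]
    reg=ok&(P[...,0]>.45)&(P[...,0]<.75)&(P[...,1]>-.02)&(P[...,1]<.25)
    dark=(np.ptp(col,axis=2)<25)&(g<120)
    m=reg&dark&(abs(P[...,2]-.008)<.005)
    q=P[m]
    if len(q)>30:
        print(n,'base',len(q),cv2.minAreaRect((q[:,:2]*1000).astype(np.float32)))
    org=reg&(r>200)&(g<140)&(b<60)&(P[...,2]>.1)
    if org.sum()>2: print(n,'cap',org.sum(),P[org].mean(0))
    blk=reg&(col.max(2)<60)&(P[...,2]>.11)&(P[...,2]<.19)
    q=P[blk]
    if len(q)>30:
        mu=q.mean(0); w=np.linalg.svd(q-mu)[2]; print(n,'handle',len(q),mu,w[0],w[2])
c=load('scene0');P=cloud(c);col=c['color'].astype(int)
for nm,poly in (('topside',[(188,190),(248,184),(246,196),(190,203)]),('plate edge',[(184,208),(255,199),(256,198),(184,206)])):
    m=np.zeros((400,640),np.uint8); cv2.fillPoly(m,[np.array(poly)],1); q=P[(m>0)&(c['z_map']>0)]
    mu=q.mean(0);w=np.linalg.svd(q-mu)[2]; print(nm,len(q),mu,w, (q-mu)@w[2] @ np.ones(len(q)) if 0 else ((q-mu)@w[2]).std())
for u,v in ((188,190),(248,184),(186,189),(250,182),(190,203),(250,196)): print(u,v,P[v,u])
E
python3 m1.py
```

```text
scene0 base 556 ((618.793701171875, 123.5125732421875), (239.39280700683594, 149.4070587158203), 0.10924435406923294)
scene0 handle 259 [0.55429734 0.12626809 0.13703279] [ 0.47087229  0.18026842 -0.86358704] [-0.85533171 -0.14646824 -0.49694539]
side0 base 614 ((585.3548583984375, 124.94308471679688), (139.52381896972656, 120.27265930175781), 16.983139038085938)
side0 cap 9 [0.52843003 0.12241216 0.16121388]
side0 handle 182 [0.54557007 0.13265892 0.13854635] [ 0.54056651  0.16592403 -0.82477698] [0.58240764 0.6336602  0.50919161]
wrist0 base 4506 ((630.7354736328125, 119.68070983886719), (219.32916259765625, 151.4365692138672), 19.61850929260254)
wrist0 cap 328 [0.52939307 0.12098007 0.16005923]
wrist0 handle 2649 [0.55146008 0.12464317 0.14383529] [-0.94686547 -0.14613413  0.28651457] [ 0.11068888 -0.98446246 -0.13631448]
topside 793 [ 0.61200421 -0.23774852  0.14416245] [[ 0.22439693 -0.97446733  0.00770962]
 [-0.60169509 -0.13232434  0.78768857]
 [ 0.76655661  0.18139373  0.61602539]] 0.002630558188880721
plate edge 177 [ 0.6471467  -0.23267804  0.14292623] [[ 0.22556856 -0.97413088  0.01370599]
 [-0.67613741 -0.16666326 -0.71767789]
 [ 0.70139648  0.15261844 -0.69624032]] 0.0016986191388735311
188 190 [ 0.61796385 -0.30715597  0.15786769]
248 184 [ 0.58549367 -0.16542462  0.1536199 ]
186 189 [ 0.61768775 -0.3116426   0.16067483]
250 182 [ 0.38757689 -0.19261896  0.0031614 ]
190 203 [ 0.63647109 -0.30232738  0.13227669]
250 196 [ 0.61096899 -0.15888416  0.13623767]
```

Emit:
servo_tool:
  motion: [-60,0,40,0,-120,0,90,0,-120,0,150,0,-120,0,200,0,-120,0,250,0,-120,0,300,0,-120,0,300,0,-120,0,300,0]

```text
time_s: 1.15
ee_pos: [0.7994, 0.0, 0.2789]
eef_rot: [-0.001, 1.532, -0.001]
force: [-0.7, 0.1, 1.7]
grip_width: 0.094
```

Emit:
servo_tool:
  motion: [0,0,0,0,0,0,200,0,0,0,200,0]

```text
time_s: 1.52
ee_pos: [0.8245, -0.0, 0.2501]
eef_rot: [-0.002, 1.489, -0.002]
force: [-0.4, -0.4, -0.2]
grip_width: 0.0936
```

```bash
python3 -c "
from h import *
o=ctrl.get_obs();print(o['qpos'],o['ee_pos'],o['eef_rot'])"
```

```text
[-0.04570378  1.02051946  0.23458985  0.00365871  1.80491302 -0.0447431 ] [ 8.24472858e-01 -2.23473685e-05  2.50124490e-01] [-0.00208558  1.48915009 -0.00205227]
```

Emit:
servo_tool:
  motion: [0,0,-50,0,0,0,-100,0,0,0,-160,0,0,0,-200,0,0,0,-200,0]

```text
time_s: 2.15
ee_pos: [0.6233, 0.0, 0.2345]
eef_rot: [-0.003, 1.489, -0.003]
force: [0.9, -0.4, 0.9]
grip_width: 0.0937
```

```bash
python3 -c "
from h import *
o=ctrl.get_obs();print(o['qpos'],o['ee_pos'],o['eef_rot'])"
```

```text
[-0.06097847  0.38044378  1.29546308  0.00480176  1.38433435 -0.06171895] [6.23303043e-01 2.42364815e-06 2.34485419e-01] [-0.00302124  1.48930635 -0.00297889]
```

Emit:
servo_tool:
  motion: [-20,-28,-20,10,-40,-56,-40,20,-60,-84,-60,30,-80,-112,-80,40,-80,-140,-100,50,-80,-168,-120,60,-80,-196,-140,70,-80,-224,-160,80,-80,-250,-168,90,-80,-250,-168,90]

```text
time_s: 3.4
ee_pos: [0.4508, -0.2514, 0.3006]
eef_rot: [1.55, 1.491, -0.024]
force: [0.4, 1.4, 0.1]
grip_width: 0.094
```

```bash
python3 -c "
from h import *
snap('wrist','wrist1');snap('scene','scene1')
o=ctrl.get_obs();print(o['qpos'],o['ee_pos'],o['eef_rot'])"
```

```text
[-0.60178402  0.1122487   1.47791611  0.04417439  1.48550248  0.96411724] [ 0.45134079 -0.24987335  0.30016037] [ 1.55515174  1.49147748 -0.0130618 ]
```

View pics/wrist1.png

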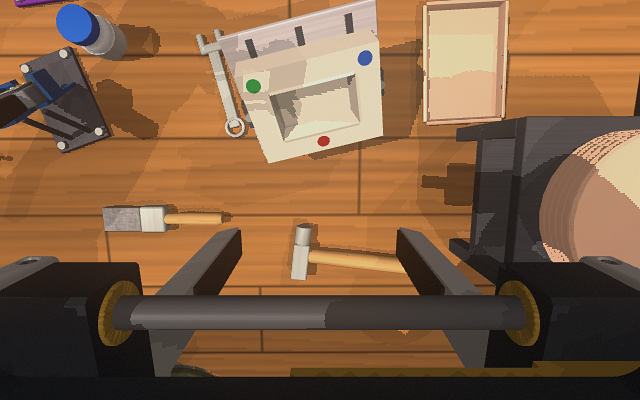

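```bash
cat > m2.py <<'E'
from h import *
c=load('wrist1');P=cloud(c);col=c['color'].astype(int);ok=c['z_map']>0
D={}
hsv=cv2.cvtColor(c['color'],cv2.COLOR_RGB2HSV)
for n,(u,v) in dict(red=(323,141),green=(253,87),blue=(365,58)).items():
    m=np.zeros((400,640),bool); m[v-12:v+13,u-12:u+13]=True; m&=(hsv[...,1]>110)&(hsv[...,2]>50)
    vv,uu=np.nonzero(m); D[n]=(uu.mean(),vv.mean(),P[m&ok].mean(0)); print(n,m.sum(),D[n])
g,r,b=[D[k][2] for k in('green','red','blue')]
print('dists gb',np.linalg.norm(g-b),'rg',np.linalg.norm(r-g),'rb',np.linalg.norm(r-b),'expect 0.124',np.hypot(.092,.062))
# rim: white-ish pts near dots plane
n=np.cross(b-r,g-r);n/=np.linalg.norm(n);print('n3',n)
m=ok&(abs((P-r)@n)<.008)&(np.linalg.norm(P-(g+b+2*r)/4,axis=2)<.11)&(col.min(2)>90)
q=P[m]
for _ in range(3):
    mu=q.mean(0);w=np.linalg.svd(q-mu)[2][2];w*=np.sign(w[2]);res=(q-mu)@w;q=q[abs(res)<2.5*res.std()]
print('plane',len(q),mu,w,res.std(),'tilt',np.arccos(w[2]),np.degrees(np.arccos(w[2])),'az',np.degrees(np.arctan2(-w[1],-w[0])))
for k in D: print(k,'off plane',(D[k][2]-mu)@w)
y=(g-b);print('y az',np.degrees(np.arctan2(y[1],y[0]))-90,'tilt3',np.degrees(np.arccos(abs(n[2]))))
# refit: best rigid fit to dots
M=np.array([[-.046,0,.04],[.046,.062,.04],[.046,-.062,.04]]);Q=np.array([r,g,b])
A,rs=R.align_vectors(Q-Q.mean(0),M-M.mean(0));print('rigid',A.as_matrix(),rs)
E
python3 m2.py; python3 - <<'E'
from h import *
for n in ('wrist0','wrist1'):
    c=load(n);P=cloud(c);col=c['color'].astype(int)
    # bolts / base
    print(n)
crop('wrist1','c4',0,20,150,170,5); crop('wrist0','c5',260,0,430,130,4)
E
```

```text
red 197 (np.float64(324.7309644670051), np.float64(145.53807106598984), array([ 0.51084599, -0.26069234,  0.05099437]))
green 158 (np.float64(252.79113924050634), np.float64(85.90506329113924), array([ 0.57359792, -0.18009359,  0.15113109]))
blue 167 (np.float64(364.58682634730536), np.float64(57.616766467065865), array([ 0.60207911, -0.30106054,  0.1519807 ]))
dists gb 0.1242775236553295 rg 0.1430430931423822 rb 0.14195532188605509 expect 0.124 0.1109414259868693
n3 [-0.76439543 -0.17561669  0.62036956]
plane 5798 [ 0.57775819 -0.24495838  0.13821441] [-0.76363744 -0.17630153  0.62110839] 0.003903232106441402 tilt 0.900640150941437 51.60287950896976 az 13.000138159844719
red off plane -0.00030251549161054226
green off plane -0.0002361630119797686
blue off plane -0.0001311034732474751
y az 13.248767596801827 tilt3 51.656872926381446
rigid [[ 0.60150999 -0.23213219 -0.76439543]
 [ 0.15217883  0.97262551 -0.17561669]
 [ 0.78423679 -0.01068961  0.62036956]] 0.029595423990921008
wrist0
wrist1
```

View pics/c4.png

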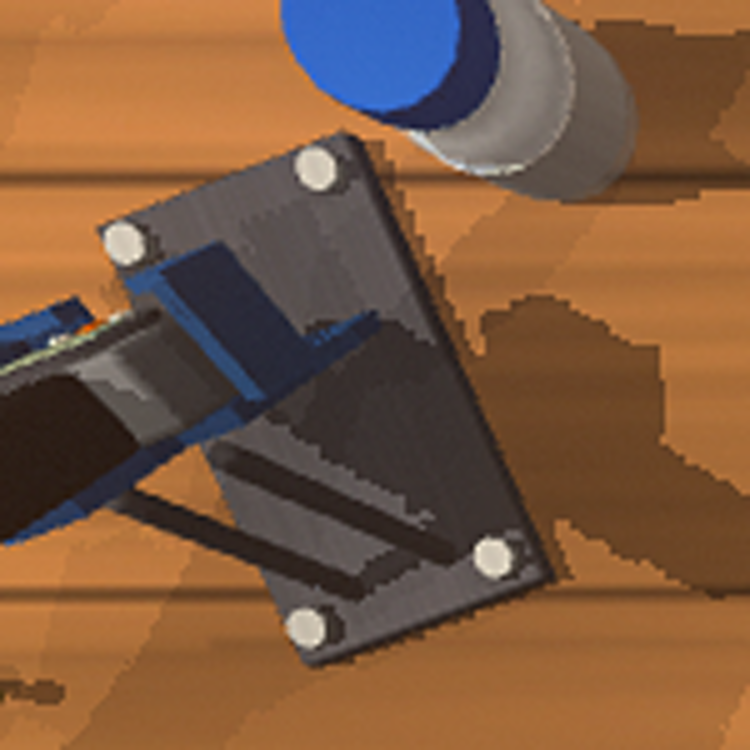

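View pics/c5.png

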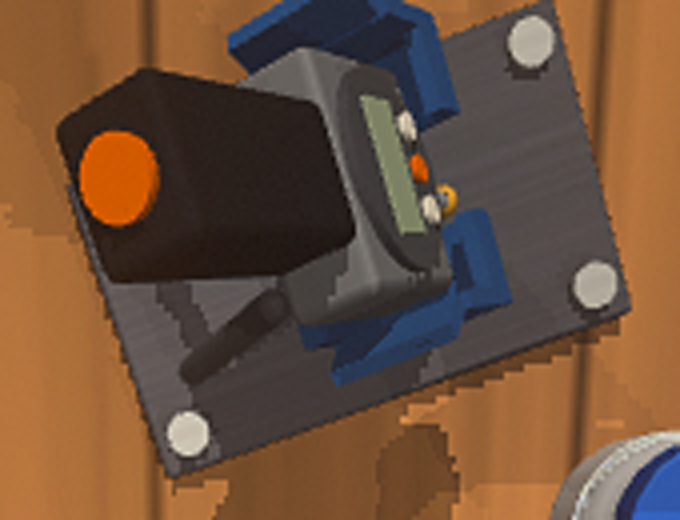

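```bash
sed -i 's/m\[v-12:v+13,u-12:u+13\]=True/m[v-7:v+8,u-9:u+10]=True/' m2.py; python3 m2.py; python3 -c "
from h import *
crop('wrist1','c6',200,0,400,180,4)"
```

```text
red 108 (np.float64(323.3333333333333), np.float64(140.78703703703704), array([ 0.5167805 , -0.25777536,  0.09404447]))
green 156 (np.float64(252.8653846153846), np.float64(85.86538461538461), array([ 0.57348963, -0.18039699,  0.15205842]))
blue 167 (np.float64(364.58682634730536), np.float64(57.616766467065865), array([ 0.60207911, -0.30106054,  0.1519807 ]))
dists gb 0.12400426284698284 rg 0.11211135738897816 rb 0.11183052952497294 expect 0.124 0.1109414259868693
n3 [-0.60493583 -0.14383519  0.78317564]
plane 8119 [ 0.55948961 -0.24831101  0.12909207] [-0.59500842 -0.14173149  0.79112398] 0.0007472032068363413 tilt 0.6581518983932095 37.7093260564539 az 13.398222501822067
red off plane -0.0009733296214057428
green off plane 0.00021354048065960087
blue off plane 0.00024290332532942447
y az 13.329597375752755 tilt3 38.44773972650425
rigid [[ 7.61898838e-01 -2.31436380e-01 -6.04935834e-01]
 [ 1.81312565e-01  9.72850036e-01 -1.43835186e-01]
 [ 6.21800543e-01 -9.46062122e-05  7.83175635e-01]] 0.0010224217451878083
```

View pics/c6.png

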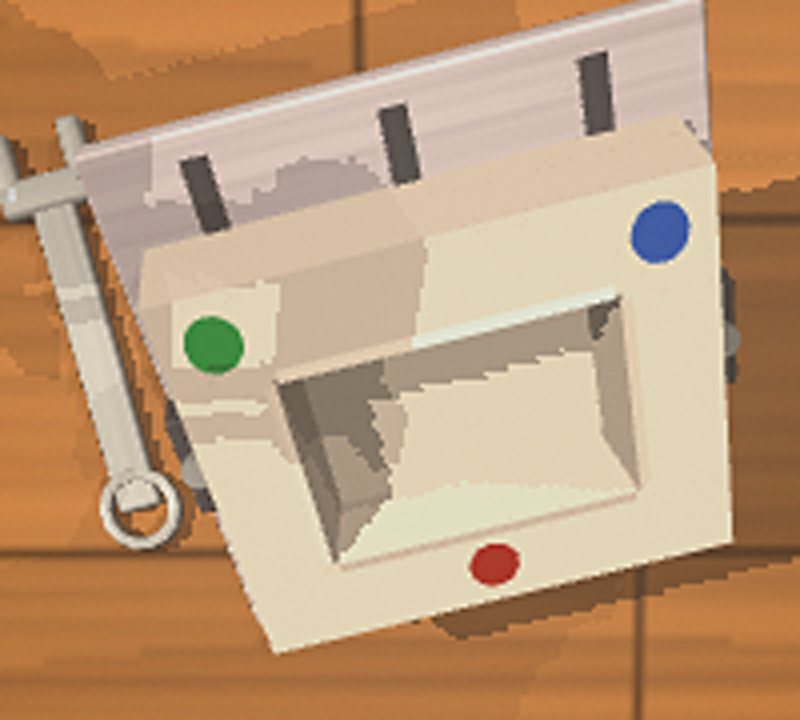

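```bash
cat > m3.py <<'E'
from h import *
def ray(c,u,v,z):
    Rm=cv2.Rodrigues(c['rvec'])[0];C=-Rm.T@c['tvec'].ravel();d=Rm.T@np.array([(u-c['cx'])/c['fx'],(v-c['cy'])/c['fy'],1]);return C+d*(z-C[2])/d[2]
c=load('wrist1');B=[ray(c,u-.4,v-.4,.011) for u,v in((63.4,53.4),(25,68.6),(98.6,131.2),(61.2,145.6))]
for (u,v) in ((63,53),(25,68),(98,131),(61,145)): print(pt(c,u,v))
B=np.array(B);print(B)
fr=(B[0]+B[1])/2;bk=(B[2]+B[3])/2;ctr=B.mean(0);d=fr-bk;print('ctr',ctr,'yaw',np.degrees(np.arctan2(d[1],d[0])),'len',np.linalg.norm(d),np.linalg.norm(B[0]-B[1]),np.linalg.norm(B[2]-B[3]))
w=B[1]-B[0];print(np.degrees(np.arctan2(w[1],w[0]))-90);w=B[3]-B[2];print(np.degrees(np.arctan2(w[1],w[0]))-90)
c=load('wrist0')
B2=np.array([ray(c,u-.4,v-.4,.011) for u,v in((408.75,70.75),(392.5,10),(307,108.25))]);print(B2)
d=B2[0]-B2[2];print('yaw0',np.degrees(np.arctan2(d[1],d[0])),np.linalg.norm(d)); print('ctr0',(B2[1]+B2[2])/2)
E
python3 m3.py
```

```text
[0.64896673 0.12720955 0.01340379]
[0.62840057 0.18795228 0.01203034]
[0.53584746 0.08923408 0.01185781]
[0.5147152  0.14809979 0.01322744]
[[0.64968239 0.12904917 0.011     ]
 [0.62838099 0.18950801 0.011     ]
 [0.53620783 0.08947892 0.011     ]
 [0.5144678  0.15025015 0.011     ]]
ctr [0.58218475 0.13957156 0.011     ] yaw 19.11980469672738 len 0.1203318963971705 0.0641016445403489 0.06454278727454392
19.408834560979557
19.68393501421184
[[0.648897   0.12889895 0.011     ]
 [0.62753457 0.18936266 0.011     ]
 [0.53543804 0.0890155  0.011     ]]
yaw0 19.367754751487574 0.12026481026013972
ctr0 [0.58148631 0.13918908 0.011     ]
```

Emit:
servo_tool:
  motion: [-20,20,-45,-2,-40,40,-90,-4,-50,60,-135,-6,-50,80,-180,-8,-50,100,-225,-10,-50,120,-270,-12,-50,140,-315,-14,-50,160,-360,-16,-50,180,-405,-18,-50,200,-450,-20,-50,220,-495,-20,-50,240,-543,-20,-50,240,-543,-20]

```text
time_s: 5.12
ee_pos: [0.6864, 0.2972, 0.3646]
eef_rot: [1.211, 1.496, -0.005]
force: [0.3, -0.6, -0.3]
grip_width: 0.0942
```

```bash
cat > st.py <<'E'
from h import *
o=ctrl.get_obs();Rm=R.from_euler('xyz',o['eef_rot']).as_matrix()
def st():
    d=Rm[:,0];print('t',round(o['time_s'],2),'q',o['qpos'].round(3),'p',o['ee_pos'].round(4),'tilt',np.degrees(np.arccos(-d[2])).round(2),'az',np.degrees(np.arctan2(d[1],d[0])).round(2),'w',o['grip_width'].round(4),'F',o['force'].round(1));print(Rm.round(4).tolist())
st()
def go(p):  print('to',p,'->',(Rm.T@(np.array(p)-o['ee_pos'])*1000).round(1))
E
python3 st.py
```

```text
Traceback (most recent call last):
  File "st.py", line 5, in <module>
    st()
    ~~^^
  File "st.py", line 4, in st
    d=Rm[:,0];print('t',round(o['time_s'],2),'q',o['qpos'].round(3),'p',o['ee_pos'].round(4),'tilt',np.degrees(np.arccos(-d[2])).round(2),'az',np.degrees(np.arctan2(d[1],d[0])).round(2),'w',o['grip_width'].round(4),'F',o['force'].round(1));print(Rm.round(4).tolist())
                                                                                                                                                                                              ^^^^^^^^^^^^^^^^^^^^^
AttributeError: 'float' object has no attribute 'round'
```

Emit:
servo_tool:
  motion: [0,50,0,0,0,100,0,0,0,150,0,0,0,200,0,0,0,250,0,0,0,300,0,0,0,350,0,0,0,400,0,0,0,400,0,0,0,400,0,0]

```text
time_s: 6.38
ee_pos: [0.7629, 0.3087, 0.2773]
eef_rot: [1.357, 1.453, 0.136]
force: [0.5, 0.1, 1.3]
grip_width: 0.0943
```

```bash
sed -i "s/o\['grip_width'\].round(4)/round(float(o['grip_width']),4)/" st.py; python3 st.py
```

```text
t 6.38 q [ 0.349  0.987  0.236 -0.026  1.803  1.563] p [0.7629 0.3087 0.2773] tilt 6.77 az 7.77 w 0.0943 F [0.5 0.1 1.3]
[[0.1168, 0.9327, 0.3412], [0.0159, 0.3417, -0.9397], [-0.993, 0.1152, 0.025]]
```

Emit:
servo_tool:
  motion: [-150,400,0,0,-150,400,0,0,-150,400,0,0,-150,400,0,0]

```text
time_s: 6.88
ee_pos: [0.7719, 0.3065, 0.2905]
eef_rot: [1.421, 1.41, 0.201]
force: [-0.2, 0.0, -0.4]
grip_width: 0.094
```

```bash
python3 st.py
```

```text
t 6.88 q [ 0.342  0.972  0.236 -0.023  1.774  1.556] p [0.7719 0.3065 0.2905] tilt 9.22 az 11.5 w 0.094 F [-0.2  0.  -0.4]
[[0.157, 0.9268, 0.3412], [0.0319, 0.3406, -0.9397], [-0.9871, 0.1584, 0.0239]]
```

Emit:
servo_tool:
  motion: [-300,400,-50,0,-300,400,-50,0,-300,400,-50,0,-300,400,-50,0,-300,400,-50,0,-300,400,-50,0]

```text
time_s: 7.62
ee_pos: [0.7393, 0.3156, 0.3669]
eef_rot: [1.462, 1.369, 0.242]
force: [0.2, -1.1, -0.1]
grip_width: 0.0939
```

```bash
python3 st.py
```

```text
t 7.62 q [ 0.367  0.875  0.236 -0.026  1.83   1.578] p [0.7393 0.3156 0.3669] tilt 11.56 az 13.86 w 0.0939 F [ 0.2 -1.1 -0.1]
[[0.1945, 0.9195, 0.3417], [0.048, 0.339, -0.9396], [-0.9797, 0.1992, 0.0218]]
```

Emit:
servo_tool:
  motion: [0,400,-40,0,0,400,-40,0,0,400,-40,0,0,400,-40,0,0,400,-40,0,0,400,-40,0]

```text
time_s: 8.38
ee_pos: [0.7771, 0.3412, 0.3087]
eef_rot: [1.492, 1.326, 0.273]
force: [0.2, 1.0, -0.2]
grip_width: 0.0942
```

```bash
python3 st.py
```

```text
t 8.38 q [ 0.38   0.956  0.235 -0.026  1.706  1.592] p [0.7771 0.3412 0.3087] tilt 14.05 az 15.63 w 0.0942 F [ 0.2  1.  -0.2]
[[0.2338, 0.9101, 0.3422], [0.0654, 0.3365, -0.9394], [-0.9701, 0.2421, 0.0191]]
```

Emit:
servo_tool:
  motion: [0,400,-30,0]

```text
time_s: 8.5
ee_pos: [0.7905, 0.3475, 0.303]
eef_rot: [1.51, 1.288, 0.292]
force: [0.1, 0.2, -0.6]
grip_width: 0.0939
```

Emit:
servo_tool:
  motion: [0,400,-30,0,0,400,-30,0]

```text
time_s: 8.75
ee_pos: [0.807, 0.3557, 0.292]
eef_rot: [1.526, 1.246, 0.308]
force: [-0.3, -0.9, -0.3]
grip_width: 0.094
```

```bash
python3 st.py
```

```text
t 8.75 q [ 0.381  0.985  0.235 -0.023  1.597  1.595] p [0.807  0.3557 0.292 ] tilt 18.58 az 17.67 w 0.094 F [-0.3 -0.9 -0.3]
[[0.3037, 0.8887, 0.3436], [0.0968, 0.33, -0.939], [-0.9479, 0.3184, 0.0142]]
```

Emit:
servo_tool:
  motion: [0,400,-20,0]

```text
time_s: 8.88
ee_pos: [0.8185, 0.3598, 0.2908]
eef_rot: [1.537, 1.21, 0.32]
force: [0.4, 0.1, 0.3]
grip_width: 0.094
```

Emit:
servo_tool:
  motion: [0,400,-20,0]

```text
time_s: 9.0
ee_pos: [0.8292, 0.3635, 0.2924]
eef_rot: [1.545, 1.173, 0.329]
force: [-0.1, 0.7, -0.0]
grip_width: 0.0941
```

Emit:
servo_tool:
  motion: [0,400,-20,0]

```text
time_s: 9.12
ee_pos: [0.8389, 0.367, 0.2962]
eef_rot: [1.552, 1.136, 0.337]
force: [-1.0, -0.2, 0.2]
grip_width: 0.0939
```

Emit:
servo_tool:
  motion: [0,400,-20,0]

```text
time_s: 9.25
ee_pos: [0.8478, 0.3703, 0.3023]
eef_rot: [1.558, 1.098, 0.343]
force: [-0.1, 0.0, -0.2]
grip_width: 0.0938
```

```bash
python3 st.py
```

```text
t 9.25 q [ 0.377  0.994  0.236 -0.016  1.44   1.59 ] p [0.8478 0.3703 0.3023] tilt 27.08 az 19.67 w 0.0938 F [-0.1  0.  -0.2]
[[0.4287, 0.8342, 0.347], [0.1532, 0.3114, -0.9379], [-0.8904, 0.4552, 0.0056]]
```

Emit:
servo_tool:
  motion: [0,400,-10,0]

```text
time_s: 9.38
ee_pos: [0.8563, 0.372, 0.3105]
eef_rot: [1.563, 1.061, 0.349]
force: [0.9, 0.4, -0.4]
grip_width: 0.0942
```

```bash
python3 - <<'E'
from st import *
zg=np.array([-.4716,-.1661,.866]);h=np.array([.5445,.1263,.1297])
d=Rm[:,0]
T=h+.019*d
go(T-.14*d); go(T)
E
```

```text
t 9.38 q [ 0.375  0.99   0.236 -0.013  1.406  1.588] p [0.8563 0.372  0.3105] tilt 29.24 az 19.99 w 0.0942 F [ 0.9  0.4 -0.4]
[[0.459, 0.8174, 0.3481], [0.167, 0.3054, -0.9375], [-0.8726, 0.4884, 0.0037]]
to [0.48896162 0.10609757 0.23528575] -> [-147.4 -418.2  121.1]
to [0.5532209  0.12947228 0.11312042] -> [  -7.4 -418.2  121.1]
```

Emit:
servo_tool:
  motion: [-30,-42,12,0,-55,-84,24,0,-80,-126,36,0,-105,-168,48,0,-125,-210,60,0,-147,-252,72,0,-147,-294,84,0,-147,-336,96,0,-147,-378,108,0,-147,-410,118,0,-147,-418,121,0,-147,-418,121,0]

```text
time_s: 10.88
ee_pos: [0.4894, 0.1062, 0.2364]
eef_rot: [1.562, 1.061, 0.347]
force: [0.3, -0.0, 0.2]
grip_width: 0.0941
```

```bash
python3 - <<'E'
from st import *
zg=np.array([-.4716,-.1661,.866]);h=np.array([.5445,.1263,.1297])
d=Rm[:,0]
T=h+.019*d
go(T)
snap('wrist','wrist2');snap('side','side2');snap('scene','scene2')
crop('side2','s2',270,170,400,290,5)
c=load('wrist2'); print(proj(c,[h,h+zg*.036,h-zg*.083]))
E
```

```text
t 10.88 q [ 0.058 -0.16   1.973  0.187  0.845  1.183] p [0.4894 0.1062 0.2364] tilt 29.23 az 19.89 w 0.0941 F [ 0.3 -0.   0.2]
[[0.4592, 0.8176, 0.3474], [0.1662, 0.3051, -0.9377], [-0.8726, 0.4883, 0.0042]]
to [0.55322507 0.12945701 0.1131197 ] -> [140.7  -0.9  -0.2]
[[318.734669   193.09417373]
 [318.58574639 201.43331335]
 [318.98192232 179.2488614 ]]
```

View pics/wrist2.png

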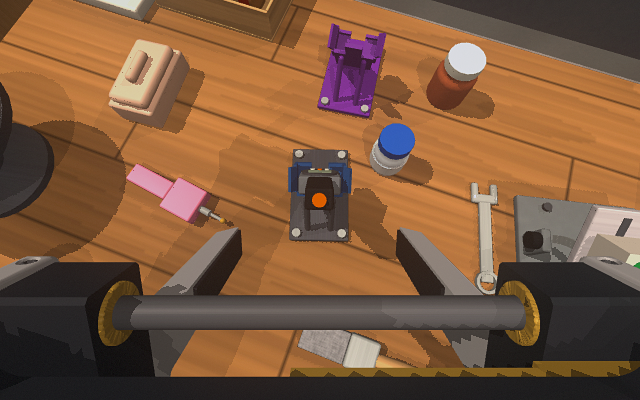

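View pics/side2.png

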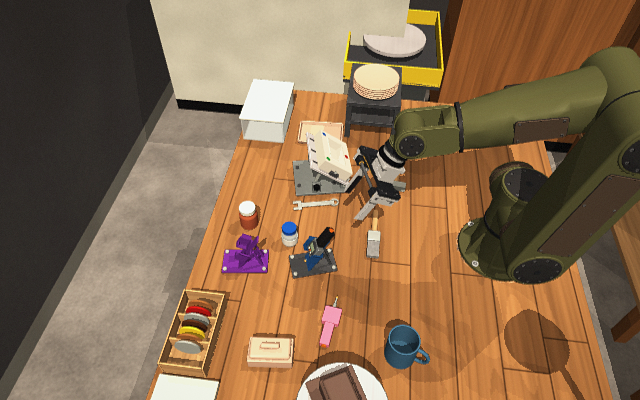

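View pics/scene2.png

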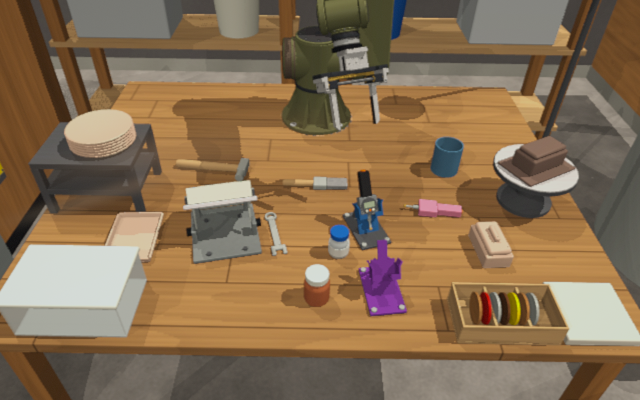

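Emit:
servo_tool:
  motion: [40,0,0,0,80,0,0,0,110,-1,0,0,130,-1,0,0,140,-1,0,0,140,-1,0,0]
  gripper: 0.6

```text
time_s: 11.78
ee_pos: [0.5522, 0.1295, 0.1124]
eef_rot: [1.563, 1.063, 0.349]
force: [-0.5, 0.2, 0.7]
grip_width: 0.0564
```

```bash
python3 st.py; python3 - <<'E'
from h import *
snap('wrist','wrist3');snap('side','side3')
crop('side3','s3',270,170,400,290,5)
crop('wrist3','w3',180,80,460,300,2.8)
E
```

```text
t 11.78 q [0.104 0.155 1.972 0.235 0.531 1.145] p [0.5522 0.1295 0.1124] tilt 29.1 az 20.02 w 0.0564 F [-0.5  0.2  0.7]
[[0.457, 0.8184, 0.3484], [0.1665, 0.306, -0.9373], [-0.8738, 0.4863, 0.0036]]
```

View pics/s3.png

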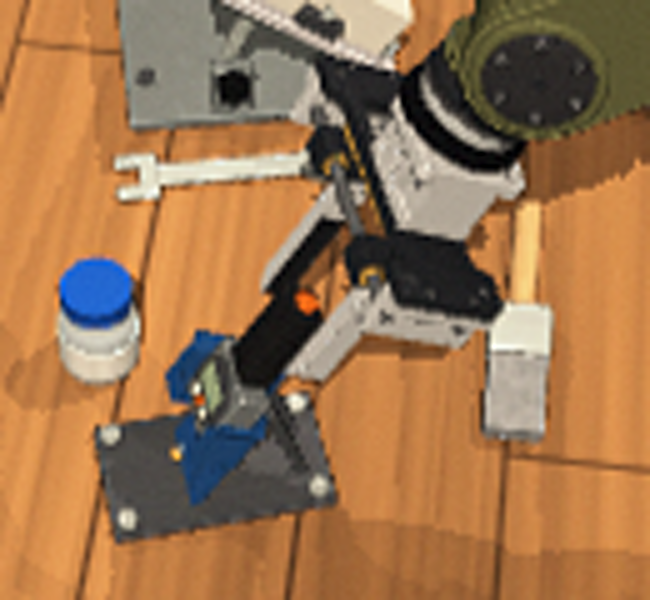

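View pics/w3.png

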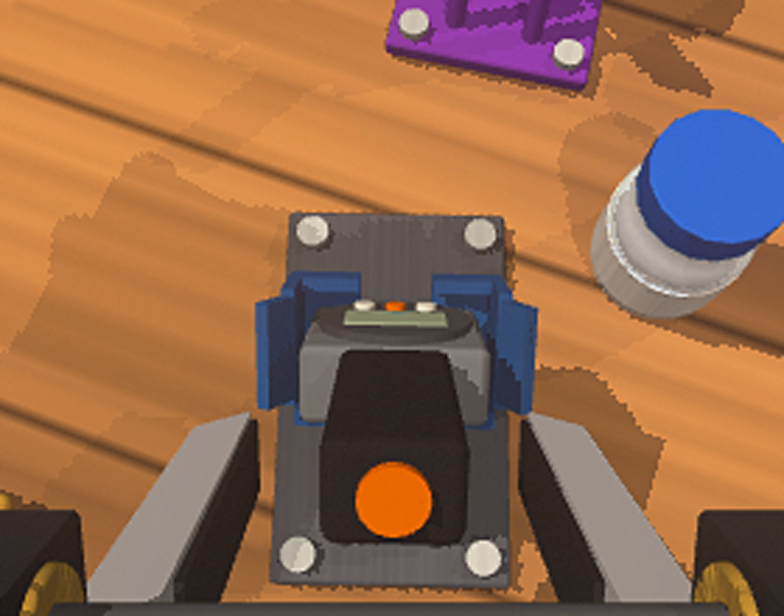

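Emit:
servo_tool:
  motion: [0,0,0,0,0,0,0,0,0,0,0,0,0,0,0,0]
  gripper: 0
  force: 35

```text
time_s: 12.38
ee_pos: [0.5522, 0.1292, 0.1128]
eef_rot: [1.563, 1.062, 0.348]
force: [-0.2, -1.2, 2.0]
grip_width: 0.0275
```

```bash
python3 st.py; python3 - <<'E'
from h import *
o=ctrl.get_obs();print(o['force'],o['moment'])
E
```

```text
t 12.38 q [0.104 0.154 1.973 0.235 0.531 1.144] p [0.5522 0.1292 0.1128] tilt 29.16 az 19.96 w 0.0275 F [-0.2 -1.2  2. ]
[[0.458, 0.8181, 0.3478], [0.1663, 0.3055, -0.9375], [-0.8733, 0.4873, 0.0039]]
[-0.22099175 -1.17230102  1.97142318] [-0.04149606  0.29940453  0.00236541]
```

Emit:
servo_tool:
  motion: [-5,1,0,0,-15,1,0,0,-30,1,0,0,-50,2,0,0,-75,2,0,0,-100,2,0,0,-130,2,0,0,-150,2,0,0,-150,2,0,0,-150,2,0,0]

```text
time_s: 13.62
ee_pos: [0.4848, 0.1048, 0.2441]
eef_rot: [1.563, 1.063, 0.349]
force: [0.1, -0.2, -2.5]
grip_width: 0.0278
```

```bash
python3 st.py; python3 - <<'E'
from h import *
o=ctrl.get_obs();print(o['force'],o['moment'])
snap('wrist','wrist4');snap('side','side4');snap('scene','scene4')
crop('side4','s4',270,90,450,270,4.4)
crop('scene4','n4',250,50,450,250,4)
E
```

```text
t 13.62 q [ 0.055 -0.177  1.968  0.185  0.869  1.184] p [0.4848 0.1048 0.2441] tilt 29.11 az 19.98 w 0.0278 F [ 0.1 -0.2 -2.5]
[[0.4572, 0.8185, 0.3479], [0.1662, 0.3056, -0.9375], [-0.8737, 0.4865, 0.0037]]
[ 0.09377824 -0.19678626 -2.47204823] [-0.06376625  0.57261142  0.03622259]
```

View pics/s4.png

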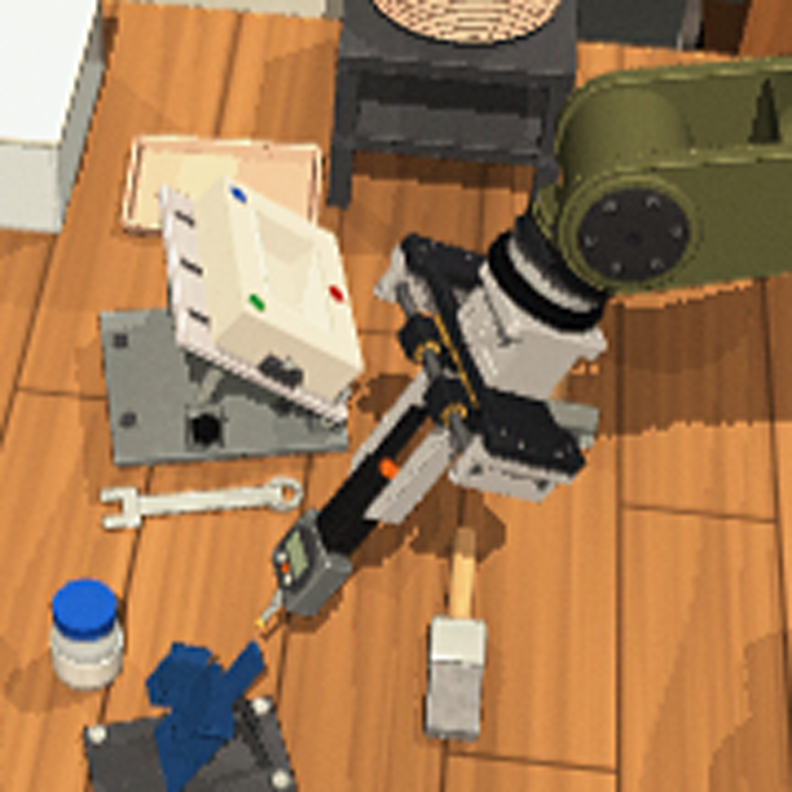

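View pics/n4.png

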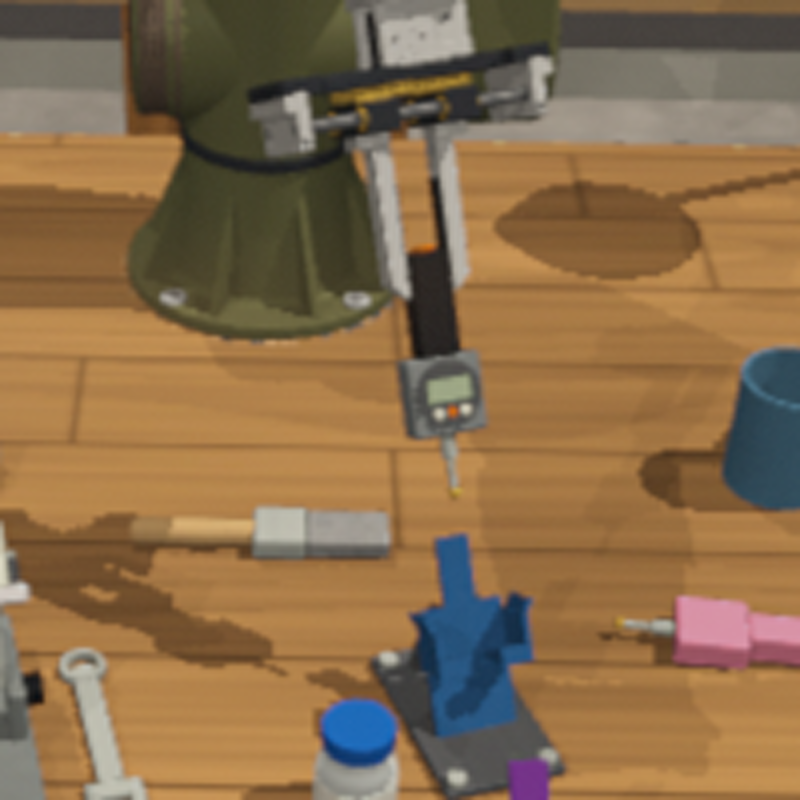

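View pics/wrist4.png

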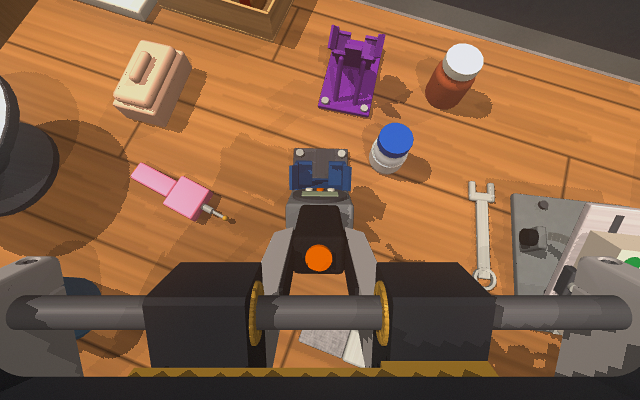

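```bash
cat > tip.py <<'E'
from h import *
def tri(obs):
    A=[];b=[]
    for f,u,v in obs:
        c=load(f);Rm=cv2.Rodrigues(c['rvec'])[0];C=-Rm.T@c['tvec'].ravel();d=Rm.T@np.array([(u-c['cx'])/c['fx'],(v-c['cy'])/c['fy'],1]);d/=np.linalg.norm(d);M=np.eye(3)-np.outer(d,d);A.append(M);b.append(M@C)
    p=np.linalg.solve(sum(A),sum(b));print('tri',p,[np.linalg.norm(M@p-q).round(4) for M,q in zip(A,b)]);return p
Rg=np.array([[0.458,0.8181,0.3478],[0.1663,0.3055,-0.9375],[-0.8733,0.4873,0.0039]]);Tg=np.array([.5522,.1292,.1128])
seat=np.array([.5818,.1394,.058]);zg=np.array([-.4716,-.1661,.866])
tip_t=Rg.T@(seat-.042*zg-Tg);ax_t=Rg.T@zg
if __name__=='__main__':
    from st import *
    print('tool-frame tip',tip_t,ax_t)
    print('pred tip',o['ee_pos']+Rm@tip_t,proj(load('scene4'),o['ee_pos']+Rm@tip_t),proj(load('side4'),o['ee_pos']+Rm@tip_t))
    p=tri((('scene4',363.7,172.2),('side4',329.6,232.3)));print('tip tool',Rm.T@(p-o['ee_pos']))
    q=tri((('scene4',250+424/4,50+247/4),('side4',270+389/4.4,90+467/4.4)));print('cap tool',Rm.T@(q-o['ee_pos']))
E
python3 tip.py
```

```text
t 13.78 q [ 0.055 -0.176  1.968  0.185  0.869  1.184] p [0.4849 0.1049 0.2437] tilt 29.05 az 20.02 w 0.028 F [ 0.3 -0.3 -2.4]
[[0.4563, 0.8189, 0.348], [0.1663, 0.3058, -0.9375], [-0.8742, 0.4856, 0.0033]]
tool-frame tip [0.10510541 0.00123924 0.00072557] [-0.99989303 -0.01455771 -0.00492633]
pred tip [0.53413249 0.12207358 0.15244001] [[362.47597261 173.72236691]] [[329.08031644 231.64711639]]
tri [0.53193119 0.12559346 0.15516423] [np.float64(0.0006), np.float64(0.0006)]
tip tool [ 0.10230488  0.00183572 -0.00333127]
tri [0.46156058 0.09921014 0.2919516 ] [np.float64(0.0013), np.float64(0.0013)]
cap tool [-0.05376518  0.00256727 -0.00263217]
```

Emit:
servo_tool:
  motion: [-20,20,10,0,-40,40,40,0,-53,60,75,0,-53,80,110,0,-53,100,145,0,-53,120,180,0,-53,140,215,0,-53,160,250,0,-53,175,285,0,-53,184,312,0,-53,184,312,0]

```text
time_s: 15.15
ee_pos: [0.7207, -0.1417, 0.3794]
eef_rot: [1.566, 1.064, 0.35]
force: [0.4, -0.5, -2.5]
grip_width: 0.0274
```

Emit:
servo_tool:
  motion: [0,50,0,0,0,100,0,0,0,150,0,0,0,190,0,0]

```text
time_s: 15.65
ee_pos: [0.8448, -0.0762, 0.451]
eef_rot: [1.547, 1.04, 0.328]
force: [33.6, -6.5, 65.4]
grip_width: 0.0278
```

```bash
python3 st.py
```

```text
t 15.65 q [-0.226  0.808  0.234  0.27   1.634  1.074] p [ 0.8448 -0.0762  0.451 ] tilt 30.43 az 18.81 w 0.0278 F [33.6 -6.5 65.4]
[[0.4794, 0.8082, 0.342], [0.1633, 0.3007, -0.9396], [-0.8622, 0.5063, 0.0121]]
```

Emit:
servo_tool:
  motion: [0,0,0,0]

```text
time_s: 15.78
ee_pos: [0.8453, -0.074, 0.4464]
eef_rot: [1.554, 1.045, 0.338]
force: [0.4, 0.7, -3.0]
grip_width: 0.0281
```

```bash
python3 - <<'E'
from st import *
print(o['moment'])
snap('scene','scene5');crop('scene5','n5',150,20,400,220,3.2)
E
```

```text
t 15.78 q [-0.223  0.81   0.24   0.271  1.633  1.073] p [ 0.8453 -0.074   0.4464] tilt 30.11 az 19.37 w 0.0281 F [ 0.4  0.7 -3. ]
[[0.4732, 0.8104, 0.3454], [0.1664, 0.3028, -0.9384], [-0.8651, 0.5016, 0.0084]]
[-0.23490847  0.58885543  0.03697036]
```

View pics/n5.png

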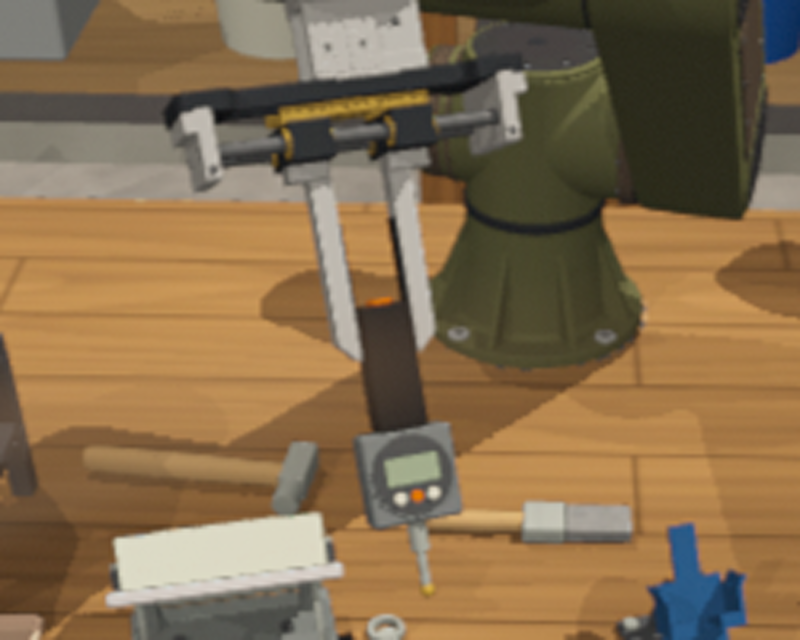

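Emit:
servo_tool:
  motion: [25,45,33,0]

```text
time_s: 15.95
ee_pos: [0.8677, -0.0834, 0.436]
eef_rot: [1.517, 1.003, 0.297]
force: [0.1, 0.1, -2.2]
grip_width: 0.0281
```

```bash
python3 st.py
```

```text
t 15.95 q [-0.229  0.837  0.235  0.274  1.567  1.06 ] p [ 0.8677 -0.0834  0.436 ] tilt 32.53 az 17.03 w 0.0281 F [ 0.1  0.1 -2.2]
[[0.5141, 0.7892, 0.336], [0.1575, 0.2982, -0.9414], [-0.8431, 0.5369, 0.029]]
```

Gentle and effective. Twice more.

Emit:
servo_tool:
  motion: [25,45,33,0]

```text
time_s: 16.08
ee_pos: [0.8901, -0.0911, 0.4142]
eef_rot: [1.5, 0.976, 0.276]
force: [0.5, -0.8, -2.2]
grip_width: 0.028
```

Emit:
servo_tool:
  motion: [25,42,36,0]

```text
time_s: 16.2
ee_pos: [0.9093, -0.1013, 0.3964]
eef_rot: [1.483, 0.947, 0.254]
force: [1.1, 0.1, -1.5]
grip_width: 0.0281
```

```bash
python3 st.py
```

```text
t 16.2 q [-0.24   0.902  0.236  0.283  1.444  1.033] p [ 0.9093 -0.1013  0.3964] tilt 35.75 az 14.57 w 0.0281 F [ 1.1  0.1 -1.5]
[[0.5655, 0.7603, 0.3197], [0.147, 0.2885, -0.9461], [-0.8116, 0.582, 0.0514]]
```

Emit:
servo_tool:
  motion: [12,22,20,0]

```text
time_s: 16.32
ee_pos: [0.9178, -0.1083, 0.3873]
eef_rot: [1.476, 0.933, 0.244]
force: [0.5, -0.3, -1.9]
grip_width: 0.028
```

```bash
cat > touch.py <<'E'
from st import *
from tip import tip_t,ax_t
tip=np.array([.1045,.0014,-.0005])
n=np.array([-.5977,-.1418,.789])
g=-Rm@ax_t;print('gauge d',g,'err deg',np.degrees(np.arccos(g@-n)))
D=dict(red=(.5168,-.2578,.0940),green=(.5735,-.1804,.1521),blue=(.6021,-.3011,.1520))
for k,v in D.items():
    for s in (.06,.02,0): print(k,s,end=' ');go(np.array(v)+s*n-Rm@tip)
print('tip now',o['ee_pos']+Rm@tip)
E
python3 touch.py
```

```text
t 16.32 q [-0.247  0.917  0.236  0.288  1.417  1.024] p [ 0.9178 -0.1083  0.3873] tilt 36.52 az 14.0 w 0.028 F [ 0.5 -0.3 -1.9]
[[0.5774, 0.7533, 0.3149], [0.144, 0.2856, -0.9475], [-0.8037, 0.5924, 0.0565]]
gauge d [ 0.58986613  0.14346827 -0.7946679 ] err deg 0.8112645398201244
red 0.06 to [ 0.41970141 -0.28222889  0.22452092] -> [-181.9 -521.4   -1.2]
red 0.02 to [ 0.44360941 -0.27655689  0.19296092] -> [-141.9 -520.4   -0.8]
red 0 to [ 0.45556341 -0.27372089  0.17718092] -> [-121.9 -520.    -0.7]
green 0.06 to [ 0.47640141 -0.20482889  0.28262092] -> [-184.7 -422.1  -53.4]
green 0.02 to [ 0.50030941 -0.19915689  0.25106092] -> [-144.7 -421.2  -53. ]
green 0 to [ 0.51226341 -0.19632089  0.23528092] -> [-124.7 -420.7  -52.9]
blue 0.06 to [ 0.50500141 -0.32552889  0.28252092] -> [-185.5 -435.1   69.9]
blue 0.02 to [ 0.52890941 -0.31985689  0.25096092] -> [-145.5 -434.2   70.3]
blue 0 to [ 0.54086341 -0.31702089  0.23518092] -> [-125.5 -433.7   70.5]
tip now [ 0.97908238 -0.09235377  0.30408563]
```

Emit:
servo_tool:
  motion: [-40,-20,0,0,-80,-50,0,0,-120,-95,0,0,-160,-140,0,0,-182,-190,0,0,-182,-245,0,0,-182,-300,0,0,-182,-355,0,0,-182,-410,0,0,-182,-460,0,0,-182,-500,0,0,-182,-521,-1,0,-182,-521,-1,0]

```text
time_s: 17.95
ee_pos: [0.4192, -0.2825, 0.2264]
eef_rot: [1.473, 0.933, 0.241]
force: [-0.2, -0.1, -2.6]
grip_width: 0.0278
```

```bash
python3 touch.py; python3 - <<'E'
from h import *
snap('wrist','wrist6');snap('side','side6');snap('scene','scene6')
crop('side6','s6',270,90,450,230,4.4)
crop('wrist6','w6',200,0,440,260,2.8)
c=load('side6');D=dict(red=(.5168,-.2578,.0940),green=(.5735,-.1804,.1521),blue=(.6021,-.3011,.1520))
for k in D: print(k,proj(c,D[k]),(proj(c,D[k])-[270,90])*4.4)
E
```

```text
t 17.95 q [-1.005 -0.007  1.906  0.678  1.117 -0.041] p [ 0.4192 -0.2825  0.2264] tilt 36.52 az 13.79 w 0.0278 F [-0.2 -0.1 -2.6]
[[0.578, 0.7534, 0.3136], [0.1419, 0.2857, -0.9478], [-0.8036, 0.5923, 0.0582]]
gauge d [ 0.59040629  0.14134356 -0.79464752] err deg 0.7887424497405798
red 0.06 to [ 0.41964372 -0.28200713  0.22452058] -> [ 1.8 -0.6 -0.5]
red 0.02 to [ 0.44355172 -0.27633513  0.19296058] -> [41.8  0.3 -0.2]
red 0 to [ 0.45550572 -0.27349913  0.17718058] -> [61.8  0.8 -0. ]
green 0.06 to [ 0.47634372 -0.20460713  0.28262058] -> [ -1.1  98.6 -52.6]
green 0.02 to [ 0.50025172 -0.19893513  0.25106058] -> [ 38.9  99.6 -52.4]
green 0 to [ 0.51220572 -0.19609913  0.23528058] -> [ 58.9 100.1 -52.2]
blue 0.06 to [ 0.50494372 -0.32530713  0.28252058] -> [-1.6 85.7 70.7]
blue 0.02 to [ 0.52885172 -0.31963513  0.25096058] -> [38.4 86.6 71. ]
blue 0 to [ 0.54080572 -0.31679913  0.23518058] -> [58.3 87.1 71.1]
tip now [ 0.48047505 -0.26682839  0.14317903]
red [[345.68244008 156.85440688]] [[333.00273634 294.15939029]]
green [[327.55567947 158.51905854]] [[253.24498965 301.48385757]]
blue [[323.38245506 133.87287791]] [[234.88280227 193.04066281]]
```

View pics/s6.png

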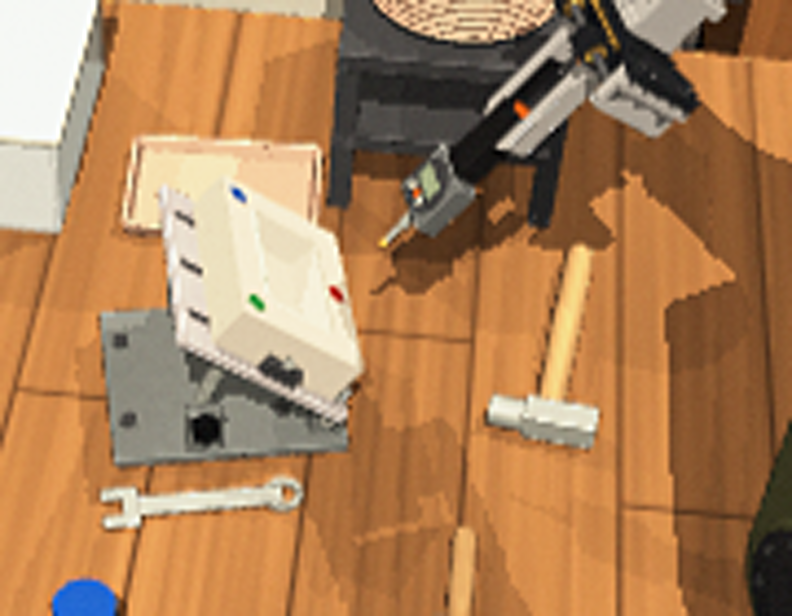

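View pics/w6.png

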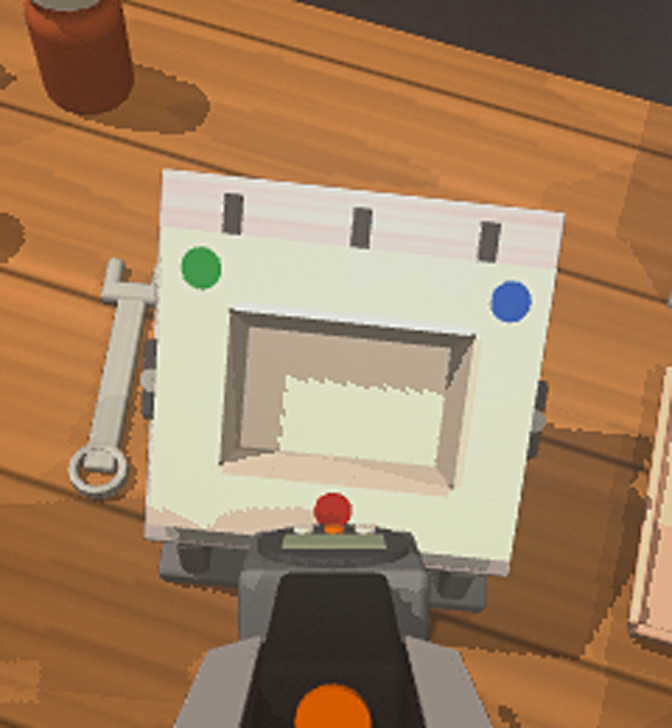

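```bash
sed -e "s/wrist1/wrist6/;s/red=(323,141),green=(253,87),blue=(365,58)/red=(319,182),green=(272,95),blue=(382,107)/" m2.py > m4.py; python3 m4.py; python3 - <<'E'
from h import *
c=load('wrist6')
for u,v in ((319,182),(318,180),(272,95),(382,107)): print(pt(c,u,v))
c=load('side6'); print(proj(c,[[ 0.48047505,-0.26682839,0.14317903]]),'seen',270+383/4.4,90+243/4.4)
E
```

```text
red 148 (np.float64(318.4864864864865), np.float64(182.3716216216216), array([ 0.50950265, -0.25927873,  0.11071566]))
green 162 (np.float64(271.48148148148147), np.float64(95.27160493827161), array([ 0.57330158, -0.18072223,  0.15218806]))
blue 158 (np.float64(382.0822784810127), np.float64(107.44303797468355), array([ 0.60188444, -0.30133412,  0.15196807]))
dists gb 0.12395263587694652 rg 0.10936812271190503 rb 0.10956647308470349 expect 0.124 0.1109414259868693
n3 [-0.44568174 -0.10723961  0.88874487]
plane 4727 [ 0.58121302 -0.24243416  0.14678329] [-0.58958471 -0.14045421  0.79540083] 0.0007355892599977801 tilt 0.6511276896223229 37.306868539463316 az 13.399569899933805
red off plane 0.015957004245135464
green off plane 0.00029572481531569563
blue off plane 0.00020917637741961156
y az 13.33212930139723 tilt3 27.284050296935476
rigid [[ 0.86516904 -0.22989198 -0.44568174]
 [ 0.20335831  0.97321378 -0.10723961]
 [ 0.45839714  0.0021473   0.88874487]] 0.0014471487116226919
[ 0.51694153 -0.25837303  0.09631847]
[ 0.51865938 -0.25650496  0.09711441]
[ 0.5745775  -0.18073582  0.15135449]
[ 0.60244874 -0.30109708  0.15199002]
[[357.20835075 145.69874543]] seen 357.0454545454545 145.22727272727272
```

Emit:
servo_tool:
  motion: [15,0,0,0,30,1,0,0,45,1,0,0,52,1,0,0,56,1,0,0,56,1,0,0]

```text
time_s: 18.85
ee_pos: [0.4529, -0.2734, 0.181]
eef_rot: [1.476, 0.934, 0.246]
force: [-0.5, 0.7, -2.6]
grip_width: 0.0279
```

```bash
python3 touch.py | grep -E "red 0 |tip|^t"; python3 - <<'E'
from h import *
snap('wrist','wrist7');snap('side','side7')
for i in range(1): print(ctrl.get_obs()['force'])
crop('side7','s7',300,110,400,180,8)
crop('wrist7','w7',250,120,400,260,4)
E
```

```text
t 18.85 q [-0.926  0.082  1.926  0.716  0.988 -0.057] p [ 0.4529 -0.2734  0.181 ] tilt 36.5 az 14.08 w 0.0279 F [-0.5  0.7 -2.6]
red 0 to [ 0.45561823 -0.27379459  0.17720712] -> [ 4.5 -0.3  1. ]
tip now [ 0.51411584 -0.25737628  0.09779829]
[ 0.2946673  -0.40718537 -1.99440836]
```

View pics/s7.png

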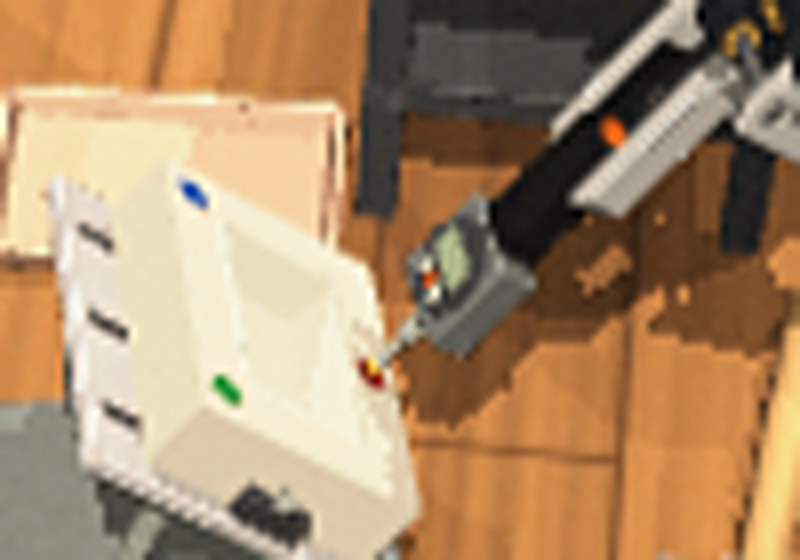

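View pics/w7.png

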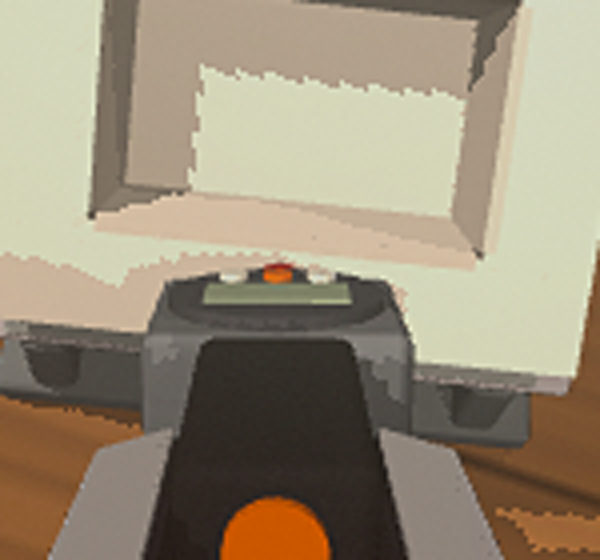

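Emit:
servo_tool:
  motion: [3,0,0,0,6,0,1,0,8,0,1,0,9,0,1,0,9,0,1,0]

```text
time_s: 19.58
ee_pos: [0.4584, -0.273, 0.1739]
eef_rot: [1.476, 0.934, 0.246]
force: [-2.1, 0.1, 0.4]
grip_width: 0.0279
```

```bash
python3 touch.py | grep -E "red 0 |tip|^t"; python3 - <<'E'
from h import *
F=[ctrl.get_obs()['force']]
snap('side','side8');F.append(ctrl.get_obs()['force'])
snap('scene','scene8');F.append(ctrl.get_obs()['force'])
F=np.array(F);print(F.round(2),(F.mean(0)-[-.1,0,-2.4])@[-.5977,-.1418,.789])
crop('side8','s8',300,110,400,180,8)
E
```

```text
t 19.57 q [-0.915  0.099  1.926  0.723  0.969 -0.062] p [ 0.4584 -0.273   0.1739] tilt 36.5 az 14.07 w 0.0279 F [-2.1  0.1  0.4]
red 0 to [ 0.45560848 -0.27378806  0.1772012 ] -> [-4.4 -0.4  0. ]
tip now [ 0.51962259 -0.25701721  0.09073895]
[[-2.12  0.13  0.42]
 [-2.09  1.37  1.43]
 [-2.23  0.5   2.02]] 4.040736421577462
```

View pics/s8.png

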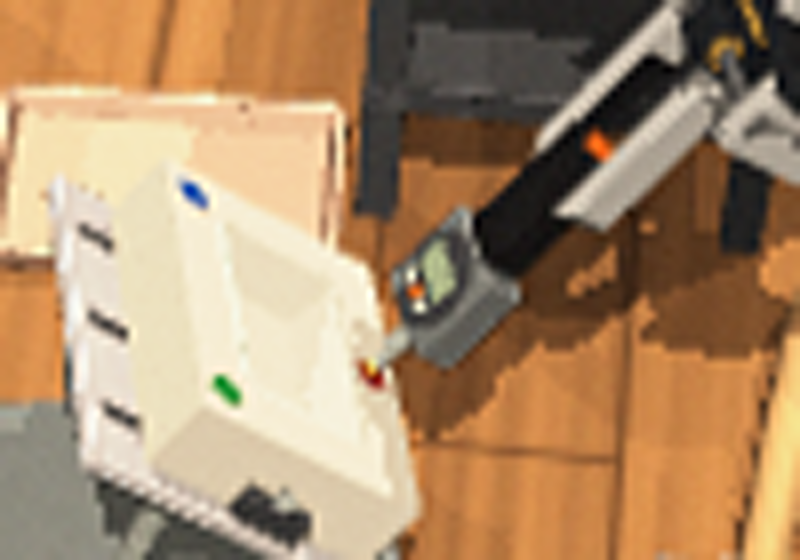

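Emit:
servo_tool:
  motion: [-1,0,0,0,-1,0,0,0,-1,0,0,0,-1,0,0,0,-1,0,0,0,-1,0,0,0,-1,0,0,0]

```text
time_s: 20.55
ee_pos: [0.4578, -0.2731, 0.1747]
eef_rot: [1.476, 0.934, 0.246]
force: [-1.5, 1.6, 0.6]
grip_width: 0.0279
```

```bash
python3 touch.py | grep -E "red 0 |tip|^t|green 0.02|green 0 "
```

```text
t 20.55 q [-0.917  0.097  1.926  0.722  0.972 -0.061] p [ 0.4578 -0.2731  0.1747] tilt 36.5 az 14.07 w 0.0279 F [-1.5  1.6  0.6]
red 0 to [ 0.45561528 -0.2737851   0.17720677] -> [-3.4 -0.3  0.1]
green 0.02 to [ 0.50036128 -0.1992211   0.25108677] -> [-26.2  98.5 -52.3]
green 0 to [ 0.51231528 -0.1963851   0.23530677] -> [ -6.2  98.9 -52.1]
tip now [ 0.51899277 -0.25716264  0.09146072]
```

Emit:
servo_tool:
  motion: [-10,0,0,0,-30,0,0,0,-32,25,-13,0,-32,60,-32,0,-32,90,-47,0,-32,99,-52,0,-25,99,-52,0,-15,99,-52,0,-10,99,-52,0,-6,99,-52,0,-3,99,-52,0,-3,99,-52,0,-3,99,-52,0]

```text
time_s: 22.18
ee_pos: [0.5142, -0.1961, 0.2329]
eef_rot: [1.476, 0.934, 0.245]
force: [-3.1, -0.7, -1.2]
grip_width: 0.0277
```

```bash
python3 touch.py | grep -E "green 0 |tip|^t"; python3 - <<'E'
from h import *
F=[ctrl.get_obs()['force']]
snap('side','side9');F.append(ctrl.get_obs()['force'])
snap('wrist','wrist9');F.append(ctrl.get_obs()['force'])
F=np.array(F);print(F.round(2),(F-[-.1,0,-2.4])@[-.5977,-.1418,.789])
crop('side9','s9',300,110,400,180,8)
crop('wrist9','w9',200,100,440,300,3)
E
```

```text
t 22.18 q [-0.693  0.01   1.873  0.63   0.951  0.243] p [ 0.5142 -0.1961  0.2329] tilt 36.49 az 14.05 w 0.0277 F [-3.1 -0.7 -1.2]
green 0 to [ 0.51231662 -0.19636655  0.23531132] -> [-3.1 -0.  -0.2]
tip now [ 0.57534228 -0.18012064  0.14967534]
[[-3.14 -0.7  -1.19]
 [-3.34 -0.57 -0.93]
 [-4.35 -0.18 -1.31]] [2.86971294 3.17789409 3.42728049]
```

View pics/s9.png

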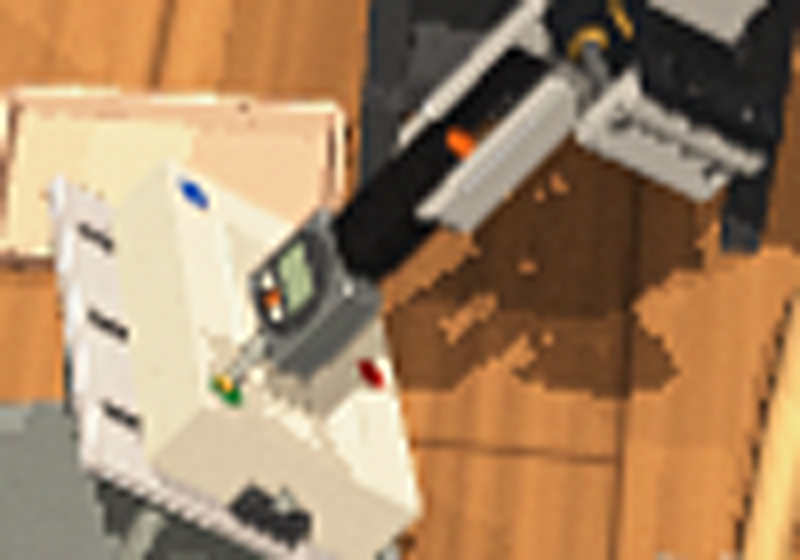

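View pics/w9.png

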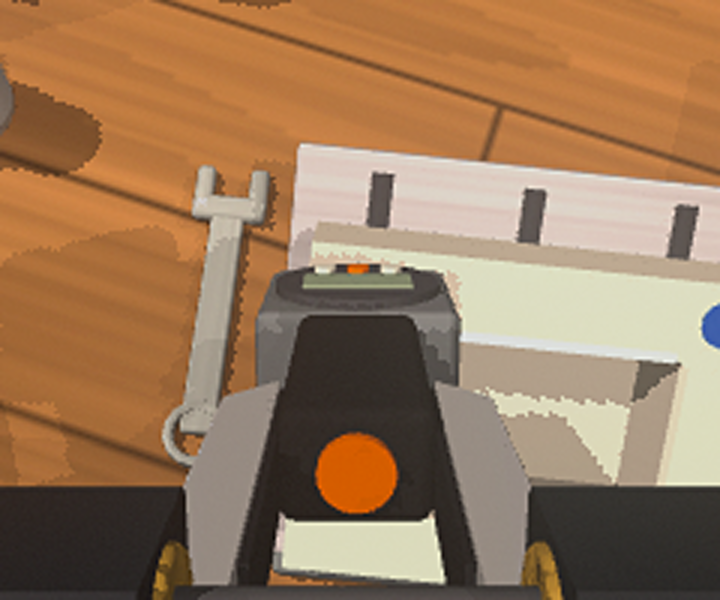

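Emit:
servo_tool:
  motion: [0,0,0,0,0,0,0,0,0,0,0,0,0,0,0,0,0,0,0,0,0,0,0,0]

```text
time_s: 23.02
ee_pos: [0.5143, -0.196, 0.2328]
eef_rot: [1.476, 0.934, 0.246]
force: [-3.9, -1.1, -1.3]
grip_width: 0.0277
```

```bash
python3 touch.py | grep -E "green 0 |tip|^t|blue"
```

```text
t 23.02 q [-0.693  0.01   1.873  0.631  0.95   0.243] p [ 0.5143 -0.196   0.2328] tilt 36.5 az 14.07 w 0.0277 F [-3.9 -1.1 -1.3]
green 0 to [ 0.51231508 -0.19638754  0.23530615] -> [-3.2 -0.1 -0.1]
blue 0.06 to [ 0.50505308 -0.32559554  0.28254615] -> [-64.1 -14.5 122.6]
blue 0.02 to [ 0.52896108 -0.31992354  0.25098615] -> [-24.1 -13.6 123. ]
blue 0 to [ 0.54091508 -0.31708754  0.23520615] -> [ -4.1 -13.1 123.2]
tip now [ 0.57544546 -0.18001725  0.14957579]
```

Emit:
servo_tool:
  motion: [-10,0,0,0,-28,0,0,0,-30,-3,25,0,-30,-8,65,0,-30,-11,105,0,-30,-13,123,0,-22,-13,123,0,-13,-13,123,0,-8,-13,123,0,-4,-13,123,0,-1,-13,123,0,-1,-13,123,0,-1,-13,123,0]

```text
time_s: 24.65
ee_pos: [0.5427, -0.3164, 0.233]
eef_rot: [1.476, 0.934, 0.245]
force: [-1.3, 0.8, -0.3]
grip_width: 0.0276
```

```bash
python3 touch.py | grep -E "blue 0 |tip|^t"; python3 - <<'E'
from h import *
F=[ctrl.get_obs()['force']]
snap('side','side10');F.append(ctrl.get_obs()['force'])
snap('wrist','wrist10');F.append(ctrl.get_obs()['force'])
F=np.array(F);print(F.round(2),(F-[-.1,0,-2.4])@[-.5977,-.1418,.789])
crop('side10','s10',300,110,400,180,8)
E
```

```text
t 24.65 q [-0.837  0.234  1.621  0.648  1.055  0.132] p [ 0.5427 -0.3164  0.233 ] tilt 36.51 az 14.07 w 0.0276 F [-1.3  0.8 -0.3]
blue 0 to [ 0.54090062 -0.31708292  0.23519641] -> [-2.9 -0.3  0.2]
tip now [ 0.60387446 -0.30038029  0.14983901]
[[-1.28  0.78 -0.33]
 [-1.05  1.33  0.25]
 [-1.31  2.76  0.06]] [2.22541913 2.47305504 2.27279136]
```

View pics/s10.png

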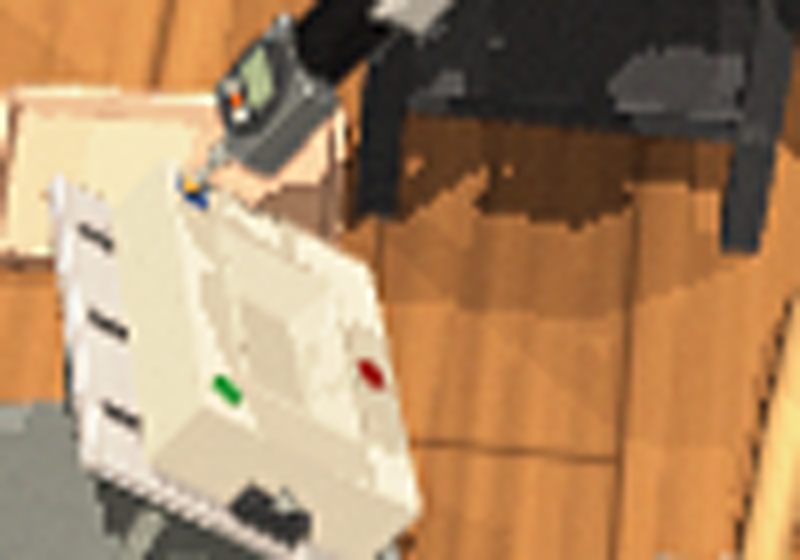

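Emit:
servo_tool:
  motion: [1,0,0,0,1,0,0,0,1,0,0,0,1,0,0,0,1,0,0,0,1,0,0,0,1,0,0,0]

```text
time_s: 25.62
ee_pos: [0.5433, -0.3163, 0.232]
eef_rot: [1.476, 0.934, 0.246]
force: [-3.0, 0.9, 1.0]
grip_width: 0.0278
```

```bash
python3 touch.py | grep -E "blue 0 |tip|^t"; python3 - <<'E'
from h import *
F=[ctrl.get_obs()['force']]
print((np.array(F)-[-.1,0,-2.4])@[-.5977,-.1418,.789])
E
```

```text
t 25.62 q [-0.836  0.235  1.621  0.649  1.053  0.132] p [ 0.5433 -0.3163  0.232 ] tilt 36.5 az 14.07 w 0.0278 F [-3.   0.9  1. ]
blue 0 to [ 0.54091159 -0.31708421  0.23520423] -> [-4.1 -0.1  0.2]
tip now [ 0.60447058 -0.30026807  0.14878953]
[4.27428623]
```

Emit:
servo_tool:
  motion: [-10,0,0,0,-40,0,0,0,-90,0,0,0,-120,0,0,0]

```text
time_s: 26.12
ee_pos: [0.4729, -0.3343, 0.3307]
eef_rot: [1.472, 0.934, 0.241]
force: [0.2, -0.6, -3.2]
grip_width: 0.0278
```

```bash
cat > kin.py <<'E'
import numpy as np
from scipy.optimize import least_squares
X=np.array([(.3,1.521,1.321,.55,.182),(1.0205,.2346,1.805,.8245,.25),(.380,1.295,1.384,.6233,.2345),(.987,.236,1.803,.823,.2773),(.972,.236,1.774,.8305,.2905),(.875,.236,1.83,.8038,.3669),(.985,.235,1.597,.8819,.292),(.994,.236,1.44,.9251,.3023),(.99,.236,1.406,.9336,.3105)])
def fk(p,q2,q3,q5):
    a,h,L1,L2,ph,Lt=p;t=np.pi-(q2+q3+q5)
    return a+L1*np.sin(q2)+L2*np.sin(q2+q3+ph)+Lt*np.sin(t), h+L1*np.cos(q2)+L2*np.cos(q2+q3+ph)-Lt*np.cos(t)
def f(p):
    r,z=fk(p,*X[:,:3].T);return np.r_[r-X[:,3],z-X[:,4]]
s=least_squares(f,[0,.4,.4,.4,0,.3],bounds=([-.2,0,.2,.2,-1,.1],[.3,.8,.8,.8,1.6,.6]));P=s.x
if __name__=='__main__':
    print(P.round(3),np.abs(s.fun).max())
    from st import *
    a,h,L1,L2,ph,Lt=P
    print('wrist for now', o['ee_pos']-Lt*Rm[:,0])
    for q3 in (2.0,2.3,2.5):
      for q2 in (-.7,-.4,-.1,.2): print(q3,q2,(a+L1*np.sin(q2)+L2*np.sin(q2+q3+ph)).round(3),(h+L1*np.cos(q2)+L2*np.cos(q2+q3+ph)).round(3))
E
python3 kin.py
```

```text
[0.001 0.221 0.424 0.449 0.09  0.294] 0.0005522186433029597
t 26.12 q [-0.968  0.092  1.559  0.617  1.293  0.149] p [ 0.4729 -0.3343  0.3307] tilt 36.51 az 13.83 w 0.0278 F [ 0.2 -0.6 -3.2]
[[0.5777, 0.7531, 0.3146], [0.1423, 0.2867, -0.9474], [-0.8037, 0.5921, 0.0585]]
wrist for now [ 0.30296643 -0.37610588  0.5670778 ]
2.0 -0.7 0.17 0.626
2.0 -0.4 0.282 0.558
2.0 -0.1 0.369 0.46
2.0 0.2 0.423 0.34
2.3 -0.7 0.174 0.492
2.3 -0.4 0.247 0.428
2.3 -0.1 0.297 0.347
2.3 0.2 0.321 0.254
2.5 -0.7 0.155 0.404
2.5 -0.4 0.202 0.35
2.5 -0.1 0.231 0.285
2.5 0.2 0.24 0.214
```

Emit:
servo_tool:
  motion: [-10,8,-20,0,-20,20,-60,0,-30,35,-100,0,-38,50,-145,0,-46,65,-190,0,-54,80,-235,0,-58,95,-275,0,-58,103,-300,0,-58,103,-309,0]

```text
time_s: 27.25
ee_pos: [0.4202, -0.0188, 0.4194]
eef_rot: [1.475, 0.933, 0.246]
force: [0.2, -0.4, -2.3]
grip_width: 0.0277
```

```bash
python3 - <<'E'
from st import *
w=o['ee_pos']-.294*Rm[:,0];print('wrist',w,np.degrees(np.arctan2(w[1],w[0])))
go(o['ee_pos']+[-.06,.012,0])
E
```

```text
t 27.25 q [-0.383 -0.466  1.822  0.376  1.267  0.828] p [ 0.4202 -0.0188  0.4194] tilt 36.55 az 14.09 w 0.0277 F [ 0.2 -0.4 -2.3]
[[0.5777, 0.7522, 0.317], [0.145, 0.2877, -0.9467], [-0.8033, 0.5928, 0.0571]]
wrist [ 0.25032504 -0.06138613  0.65554593] -13.778498206127583
to [ 0.3601545  -0.00676794  0.41937302] -> [-32.9 -41.7 -30.4]
```

Emit:
servo_tool:
  motion: [-15,-20,-15,0,-33,-42,-30,0,-40,-52,-38,0,-46,-60,-43,0,-49,-63,-45,0]

```text
time_s: 27.88
ee_pos: [0.3304, -0.0027, 0.4183]
eef_rot: [1.476, 0.934, 0.245]
force: [0.4, 0.7, -3.3]
grip_width: 0.0281
```

```bash
python3 - <<'E'
from st import *
w=o['ee_pos']-.294*Rm[:,0];print('wrist',w,np.degrees(np.arctan2(w[1],w[0])))
go(o['ee_pos']+[-.04,.008,0])
E
```

```text
t 27.88 q [-0.494 -0.699  1.935  0.417  1.42   0.778] p [ 0.3304 -0.0027  0.4183] tilt 36.49 az 14.01 w 0.0281 F [ 0.4  0.7 -3.3]
[[0.577, 0.7536, 0.3148], [0.144, 0.2856, -0.9475], [-0.8039, 0.5921, 0.0563]]
wrist [ 0.16076337 -0.04499287  0.65463346] -15.635346658352654
to [0.29041154 0.00534453 0.41827982] -> [-21.9 -27.9 -20.2]
```

Emit:
servo_tool:
  motion: [3,5,-20,0,7,14,-47,0,0,5,-54,0,-8,-5,-60,0,-15,-14,-67,0,-22,-24,-74,0]

```text
time_s: 28.62
ee_pos: [0.2955, 0.0598, 0.4239]
eef_rot: [1.478, 0.947, 0.245]
force: [-0.0, -0.3, -2.7]
grip_width: 0.0276
```

```bash
python3 - <<'E'
from st import *
w=o['ee_pos']-.294*Rm[:,0];print('wrist',w,np.degrees(np.arctan2(w[1],w[0])))
go(o['ee_pos']+[-.04,.008,0])
E
```

```text
t 28.62 q [-0.145 -0.789  1.946  0.227  1.402  1.118] p [0.2955 0.0598 0.4239] tilt 35.71 az 14.03 w 0.0276 F [-0.  -0.3 -2.7]
[[0.5663, 0.7619, 0.3144], [0.1415, 0.2859, -0.9478], [-0.8119, 0.5812, 0.0541]]
wrist [0.12896527 0.01817423 0.66264586] 8.021497863218226
to [0.25546323 0.0677847  0.42393475] -> [-21.5 -28.2 -20.2]
```

Emit:
servo_tool:
  motion: [-32,-42,-30,0]

```text
time_s: 28.75
ee_pos: [0.2785, 0.081, 0.434]
eef_rot: [1.474, 0.975, 0.237]
force: [0.6, 0.1, -1.9]
grip_width: 0.0277
```

```bash
python3 - <<'E'
from st import *
w=o['ee_pos']-.294*Rm[:,0];print('wrist',w)
go(o['ee_pos']+[-.05,.01,0])
E
```

```text
t 28.75 q [ 0.048 -0.788  1.911  0.106  1.433  1.303] p [0.2785 0.081  0.434 ] tilt 34.12 az 13.56 w 0.0277 F [ 0.6  0.1 -1.9]
[[0.5453, 0.7785, 0.3108], [0.1315, 0.2867, -0.9489], [-0.8279, 0.5583, 0.054]]
wrist [0.11816756 0.04236313 0.67743078]
to [0.22848789 0.09101908 0.43403992] -> [-26.  -36.1 -25. ]
```

Emit:
servo_tool:
  motion: [-32,-50,22,0]

```text
time_s: 28.88
ee_pos: [0.2703, 0.0701, 0.444]
eef_rot: [1.483, 0.998, 0.288]
force: [-0.1, -1.0, -3.5]
grip_width: 0.0277
```

```bash
python3 - <<'E'
from st import *
w=o['ee_pos']-.294*Rm[:,0];print('wrist',w)
go(o['ee_pos']+[-.05,.0,0])
E
```

```text
t 28.88 q [-0.101 -0.79   1.879  0.208  1.515  1.14 ] p [0.2703 0.0701 0.444 ] tilt 32.84 az 16.5 w 0.0277 F [-0.1 -1.  -3.5]
[[0.5199, 0.7777, 0.3532], [0.154, 0.3214, -0.9343], [-0.8402, 0.5402, 0.0473]]
wrist [0.11742372 0.0248191  0.69098187]
to [0.22028623 0.07009517 0.44396137] -> [-26.  -38.9 -17.7]
```

```bash
python3 -c "
from h import *
print(ctrl.get_obs()['qpos'])"
```

```text
[-0.10147554 -0.78958207  1.87878564  0.2076856   1.51533889  1.13967009]
```

Emit:
servo_tool:
  motion: [-29,-45,0,0]

```text
time_s: 29.0
ee_pos: [0.2585, 0.0455, 0.4594]
eef_rot: [1.489, 1.027, 0.269]
force: [-0.0, -0.8, -1.9]
grip_width: 0.0271
```

```bash
python3 - <<'E'
from st import *
w=o['ee_pos']-.294*Rm[:,0];print('wrist',w,o['qpos'])
go(o['ee_pos']+[-.05,.0,0])
E
```

```text
t 29.0 q [-0.287 -0.789  1.83   0.277  1.624  1.016] p [0.2585 0.0455 0.4594] tilt 31.14 az 15.39 w 0.0271 F [-0.  -0.8 -1.9]
[[0.4986, 0.8006, 0.3322], [0.1372, 0.3055, -0.9422], [-0.8559, 0.5154, 0.0424]]
wrist [0.11191766 0.00514789 0.71100837] [-0.28665746 -0.78866439  1.82984911  0.27651516  1.62400661  1.01556776]
to [0.20849771 0.0454991  0.4593696 ] -> [-24.9 -40.  -16.6]
```

Emit:
servo_tool:
  motion: [-30,-50,25,0]

```text
time_s: 29.12
ee_pos: [0.2504, 0.0224, 0.4625]
eef_rot: [1.496, 1.045, 0.263]
force: [1.5, -0.3, -3.0]
grip_width: 0.028
```

```bash
python3 - <<'E'
from st import *
w=o['ee_pos']-.294*Rm[:,0];print('wrist',w,o['qpos'])
go(o['ee_pos']+[-.05,.0,0])
E
```

```text
t 29.12 q [-0.489 -0.789  1.816  0.353  1.706  0.865] p [0.2504 0.0224 0.4625] tilt 30.12 az 15.09 w 0.028 F [ 1.5 -0.3 -3. ]
[[0.4845, 0.8134, 0.322], [0.1306, 0.2967, -0.946], [-0.865, 0.5004, 0.0375]]
wrist [ 0.1079431  -0.01599983  0.7167883 ] [-0.48896948 -0.78940563  1.8157851   0.35334707  1.70583024  0.86508245]
to [0.2003773  0.02240671 0.46247857] -> [-24.2 -40.7 -16.1]
```

Emit:
servo_tool:
  motion: [-19,-30,-30,0]

```text
time_s: 29.25
ee_pos: [0.2379, 0.0328, 0.476]
eef_rot: [1.509, 1.072, 0.247]
force: [0.2, 0.4, -2.3]
grip_width: 0.0278
```

```bash
python3 - <<'E'
from st import *
w=o['ee_pos']-.294*Rm[:,0];print('wrist',w,o['qpos'])
go(o['ee_pos']+[-.05,.0,0])
E
```

```text
t 29.25 q [-0.384 -0.788  1.772  0.29   1.736  0.987] p [0.2379 0.0328 0.476 ] tilt 28.59 az 14.14 w 0.0278 F [ 0.2  0.4 -2.3]
[[0.4641, 0.8346, 0.2967], [0.1169, 0.2743, -0.9545], [-0.878, 0.4777, 0.0297]]
wrist [ 0.10142416 -0.00152113  0.73410103] [-0.38394979 -0.78788344  1.77209884  0.29017206  1.73564451  0.98749983]
to [0.18786863 0.03284922 0.47595846] -> [-23.2 -41.7 -14.8]
```

```bash
python3 - <<'E'
from h import *
c=load('scene6');P=cloud(c);ok=c['z_map']>0
m=ok&(P[...,1]>.2)&(P[...,1]<1.1)&(P[...,0]>-.2)&(P[...,0]<.8)&(P[...,2]>.25)
vv,uu=np.nonzero(m)
q=P[m]; print(len(q)); 
if len(q): print(q.min(0),q.max(0),uu.min(),uu.max(),vv.min(),vv.max())
c=load('side6');P=cloud(c);ok=c['z_map']>0
m=ok&(P[...,1]>.2)&(P[...,1]<1.1)&(P[...,0]>-.2)&(P[...,0]<.8)&(P[...,2]>.25)
q=P[m]; print(len(q)); 
if len(q): print(q.min(0),q.max(0))
from tip import Rg
from st import Rm
print(R.from_matrix(Rg.T@Rm).as_rotvec(degrees=True))
E
```

```text
0
0
t 29.25 q [-0.384 -0.788  1.772  0.29   1.736  0.987] p [0.2379 0.0328 0.476 ] tilt 28.59 az 14.14 w 0.0278 F [ 0.2  0.4 -2.3]
[[0.4641, 0.8346, 0.2967], [0.1169, 0.2743, -0.9545], [-0.878, 0.4777, 0.0297]]
[ 1.99072267 -2.78649838 -0.66491932]
```

Emit:
servo_tool:
  motion: [10,10,-25,-3,20,20,-55,-6,28,38,-95,-9,36,55,-140,-12,44,72,-185,-16,52,88,-230,-20,60,105,-275,-24,70,121,-320,-28,78,138,-365,-32,88,155,-410,-36,96,172,-455,-40,104,189,-500,-40,112,203,-540,-40,112,207,-555,-40,112,207,-555,-40]

```text
time_s: 31.12
ee_pos: [0.2812, 0.6416, 0.4593]
eef_rot: [0.808, 1.07, 0.271]
force: [-0.4, -0.4, -2.6]
grip_width: 0.0277
```

```bash
python3 - <<'E'
from st import *
w=o['ee_pos']-.294*Rm[:,0];print('wrist',w,o['qpos'],np.degrees(np.arctan2(w[1],w[0])))
r=np.array([np.cos(o['qpos'][0]),np.sin(o['qpos'][0]),0])
go(o['ee_pos']+.08*r);go(o['ee_pos']+.12*r)
E
```

```text
t 31.12 q [ 1.276  0.452  0.77  -0.418  1.628  1.726] p [0.2812 0.6416 0.4593] tilt 28.69 az 15.52 w 0.0277 F [-0.4 -0.4 -2.6]
[[0.4625, 0.4259, 0.7776], [0.1285, 0.8356, -0.5341], [-0.8773, 0.3469, 0.3317]]
wrist [0.14523449 0.60380526 0.7171713 ] [ 1.27573704  0.45231403  0.76998712 -0.41787669  1.6284645   1.72615637] 76.4754483787106
to [0.30447074 0.71811841 0.4592549 ] -> [ 20.6  73.9 -22.8]
to [0.31610261 0.7563898  0.4592549 ] -> [ 30.9 110.8 -34.2]
```

Emit:
servo_tool:
  motion: [5,18,-6,0,11,40,-12,0,16,58,-18,0]

```text
time_s: 31.5
ee_pos: [0.2998, 0.7005, 0.4619]
eef_rot: [0.812, 1.069, 0.274]
force: [0.2, 0.4, -2.2]
grip_width: 0.028
```

Emit:
servo_tool:
  motion: [8,28,-9,0,15,56,-17,0]

```text
time_s: 31.75
ee_pos: [0.3123, 0.738, 0.4408]
eef_rot: [0.821, 1.062, 0.288]
force: [-0.2, 0.3, -3.0]
grip_width: 0.0278
```

```bash
python3 - <<'E'
from st import *
print(o['qpos'])
r=np.array([np.cos(o['qpos'][0]),np.sin(o['qpos'][0]),0])
go(o['ee_pos']+.06*r)
E
```

```text
t 31.75 q [ 1.274  0.814  0.241 -0.427  1.768  1.653] p [0.3123 0.738  0.4408] tilt 29.16 az 16.52 w 0.0278 F [-0.2  0.3 -3. ]
[[0.4671, 0.4185, 0.7789], [0.1386, 0.8353, -0.532], [-0.8733, 0.3564, 0.3322]]
[ 1.27388647  0.81409023  0.2411964  -0.4270607   1.76840922  1.65304151]
to [0.32990202 0.79533857 0.44076321] -> [ 16.1  55.3 -16.8]
```

Works as expected; one more, then check.

Emit:
servo_tool:
  motion: [16,55,-20,0]

```text
time_s: 31.88
ee_pos: [0.3187, 0.7616, 0.4276]
eef_rot: [0.886, 1.031, 0.356]
force: [0.9, 0.1, -3.0]
grip_width: 0.028
```

```bash
python3 - <<'E'
from st import *
from tip import Rg
print(o['qpos'],R.from_matrix(Rg.T@Rm).as_rotvec(degrees=True))
r=np.array([np.cos(o['qpos'][0]),np.sin(o['qpos'][0]),0])
go(o['ee_pos']+.06*r)
E
```

```text
t 31.88 q [ 1.276  0.842  0.235 -0.425  1.704  1.671] p [0.3187 0.7616 0.4276] tilt 30.91 az 20.38 w 0.028 F [ 0.9  0.1 -3. ]
[[0.4815, 0.4025, 0.7786], [0.1789, 0.8245, -0.5368], [-0.858, 0.3977, 0.325]]
[ 1.27578999  0.84218865  0.23462241 -0.42498715  1.70406493  1.67067366] [-39.16140364  -0.39878861   1.74695241]
to [0.33615716 0.81898944 0.42761094] -> [ 18.7  54.4 -17.2]
```

```bash
cat > back.py <<'E'
from st import *
from tip import Rg,Tg,seat,zg
o_t=np.array([.0635,.0014,-.0003])
r=R.from_matrix(Rg.T@Rm).as_rotvec(degrees=True);print('roterr',r)
Rf=Rm@R.from_euler('x',-r[0],degrees=True).as_matrix()
S=Tg+Rg@o_t   # gauge origin when seated
xs=np.array([.8168,.2876,.5]) # out of the plate
def tgt(lift,fwd): return S+lift*zg+fwd*xs-Rf@o_t
if __name__=='__main__':
    for l,f in ((.15,.002),(.06,.0015),(.01,.0015),(.001,.0015),(0,0)): print(l,f,end=' ');go(tgt(l,f))
E
python3 back.py; python3 - <<'E'
from h import *
c=load('scene6');P=cloud(c);ok=c['z_map']>0
m=ok&(P[...,1]>.12)&(P[...,1]<.9)&(P[...,0]>.15)&(P[...,0]<.7)&(P[...,2]>.12)
q=P[m]; print(q.min(0),q.max(0))
E
```

```text
t 31.88 q [ 1.276  0.842  0.235 -0.425  1.704  1.671] p [0.3187 0.7616 0.4276] tilt 30.91 az 20.38 w 0.028 F [ 0.9  0.1 -3. ]
[[0.4815, 0.4025, 0.7786], [0.1789, 0.8245, -0.5368], [-0.858, 0.3977, 0.325]]
roterr [-39.16140364  -0.39878861   1.74695241]
0.15 0.002 to [0.48162435 0.10406844 0.24269177] -> [ 119.5 -550.1  419.7]
0.06 0.0015 to [0.52365995 0.11887364 0.16450177] -> [ 209.5 -552.1  419.1]
0.01 0.0015 to [0.54723995 0.12717864 0.12120177] -> [ 259.4 -553.   418.9]
0.001 0.0015 to [0.55148435 0.12867354 0.11340777] -> [ 268.4 -553.1  418.9]
0 0 to [0.55073075 0.12840824 0.11179177] -> [ 269.4 -554.3  417.9]
[0.15043309 0.12007722 0.1200055 ] [0.56255931 0.70818552 0.47570986]
```

Emit:
servo_tool:
  motion: [-10,-20,16,3,-10,-55,42,6,-10,-100,76,9,-5,-145,110,12,0,-190,145,15,0,-235,180,18,0,-280,215,21,0,-325,250,24,0,-370,285,28,10,-415,320,32,30,-460,355,36,55,-505,390,39,85,-535,410,39,110,-550,420,39,119,-550,420,39,119,-550,420,39]

```text
time_s: 33.88
ee_pos: [0.4811, 0.1027, 0.2459]
eef_rot: [1.552, 1.034, 0.343]
force: [-0.1, 0.5, -1.9]
grip_width: 0.0273
```

```bash
python3 back.py; python3 - <<'E'
from h import *
snap('wrist','wrist11');snap('side','side11');snap('scene','scene11')
crop('side11','s11',270,150,420,290,5)
crop('wrist11','w11',180,80,460,300,2.8)
E
```

```text
t 33.88 q [ 0.046 -0.204  1.996  0.202  0.843  1.158] p [0.4811 0.1027 0.2459] tilt 30.76 az 19.67 w 0.0273 F [-0.1  0.5 -1.9]
[[0.4816, 0.8026, 0.352], [0.1721, 0.3072, -0.936], [-0.8593, 0.5113, 0.0098]]
roterr [-0.39114775 -0.16487364  1.59545181]
0.15 0.002 to [0.48161383 0.10449643 0.24277982] -> [ 3.3 -0.6 -1.5]
0.06 0.0015 to [0.52364943 0.11930163 0.16458982] -> [93.2 -2.3 -1.3]
0.01 0.0015 to [0.54722943 0.12760663 0.12128982] -> [143.2  -3.   -1.2]
0.001 0.0015 to [0.55147383 0.12910153 0.11349582] -> [152.2  -3.1  -1.2]
0 0 to [0.55072023 0.12883623 0.11187982] -> [153.2  -4.6  -1.2]
```

View pics/s11.png

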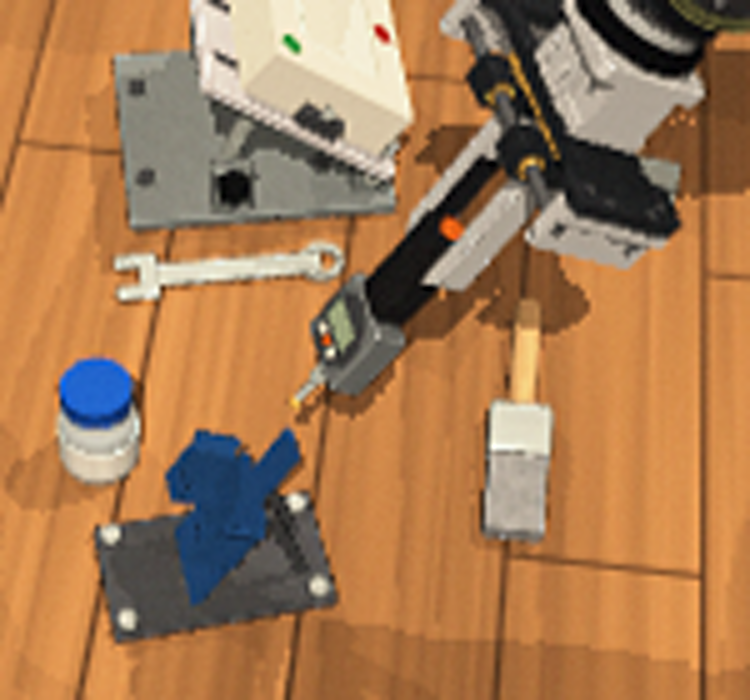

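View pics/w11.png

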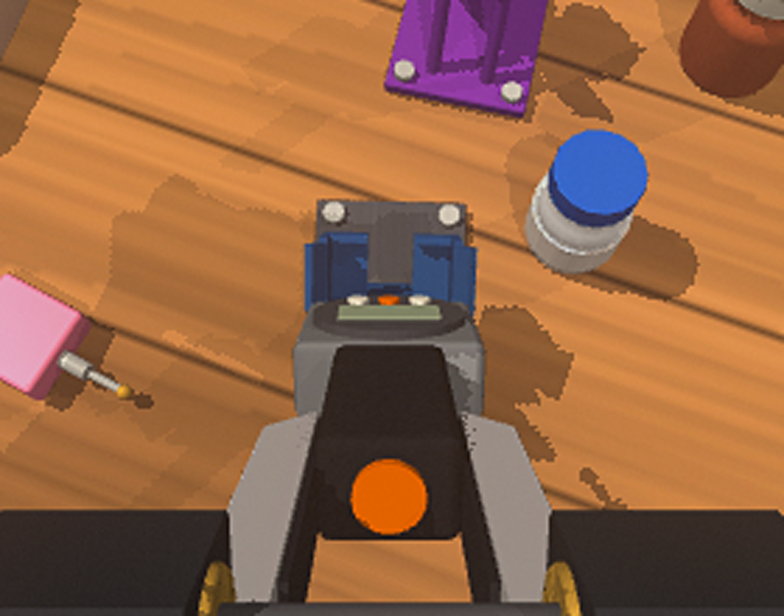

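Emit:
servo_tool:
  motion: [30,-1,-1,0,60,-1,-1,0,90,-1,-1,0,110,-1,-1,0,125,-2,-1,0,137,-2,-1,0,145,-2,-1,0,148,-2,-1,0,148,-2,-1,0]

```text
time_s: 35.15
ee_pos: [0.5499, 0.1281, 0.1162]
eef_rot: [1.553, 1.037, 0.345]
force: [0.1, -0.1, -2.3]
grip_width: 0.0279
```

```bash
python3 back.py; python3 - <<'E'
from h import *
snap('wrist','wrist12');snap('side','side12')
crop('side12','s12',290,200,370,290,8)
crop('wrist12','w12',200,80,440,280,3.2)
E
```

```text
t 35.15 q [0.099 0.135 1.995 0.259 0.504 1.113] p [0.5499 0.1281 0.1162] tilt 30.61 az 19.75 w 0.0279 F [ 0.1 -0.1 -2.3]
[[0.4792, 0.8039, 0.3522], [0.172, 0.3074, -0.9359], [-0.8607, 0.5091, 0.009]]
roterr [-0.37960664 -0.1212499   1.44492543]
0.15 0.002 to [0.48176321 0.10450145 0.24286829] -> [-145.7    2.5   -0.8]
0.06 0.0015 to [0.52379881 0.11930665 0.16467829] -> [-55.8   1.1  -0.5]
0.01 0.0015 to [0.54737881 0.12761165 0.12137829] -> [-5.8  0.5 -0.4]
0.001 0.0015 to [0.55162321 0.12910655 0.11358429] -> [ 3.2  0.4 -0.4]
0 0 to [0.55086961 0.12884125 0.11196829] -> [ 4.2 -1.1 -0.4]
```

View pics/s12.png

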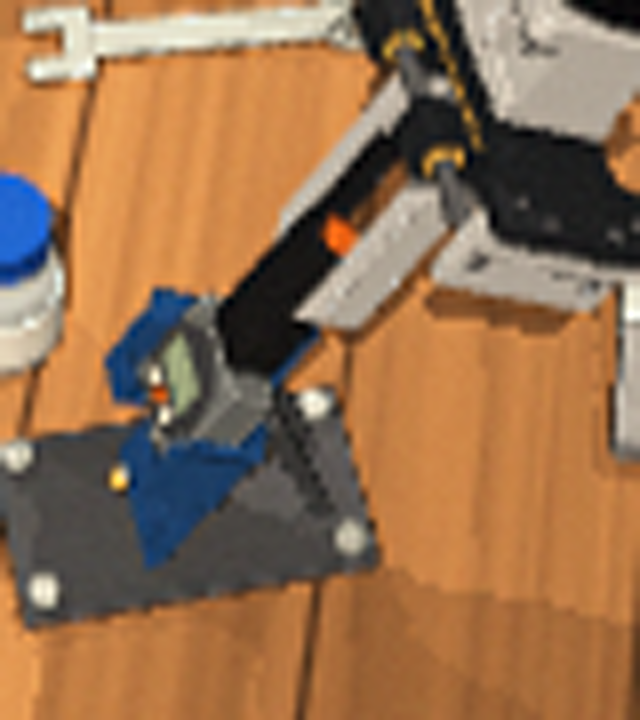

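View pics/w12.png

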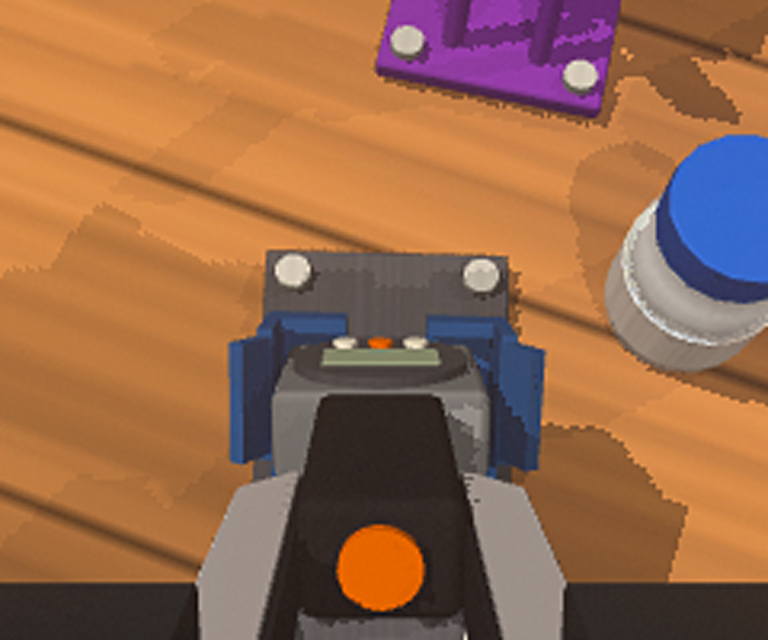

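Emit:
servo_tool:
  motion: [2,0,0,0,3,0,0,0,4,-1,0,0,4,-1,0,0]

```text
time_s: 35.75
ee_pos: [0.5516, 0.1285, 0.1128]
eef_rot: [1.552, 1.035, 0.344]
force: [4.5, 3.0, 1.1]
grip_width: 0.0275
```

```bash
python3 back.py | grep -E "^t|^0 0|roterr"
```

```text
t 35.75 q [0.1   0.144 1.995 0.263 0.494 1.109] p [0.5516 0.1285 0.1128] tilt 30.71 az 19.7 w 0.0275 F [4.5 3.  1.1]
roterr [-0.37886344 -0.14941991  1.54665754]
0 0 to [0.5507691  0.12883661 0.11190856] -> [ 0.4 -1.  -0.6]
```

Emit:
servo_tool:
  motion: [0,0,0,0,0,0,0,0,0,0,0,0]
  gripper: 0
  force: 3

```text
time_s: 36.12
ee_pos: [0.5511, 0.1284, 0.1123]
eef_rot: [1.553, 1.036, 0.344]
force: [2.6, 0.3, 4.6]
grip_width: 0.028
```

Emit:
servo_tool:
  motion: [0,0,0,0,0,0,0,0,0,0,0,0,0,0,0,0]
  gripper: 0.6

```text
time_s: 36.62
ee_pos: [0.5507, 0.1285, 0.1118]
eef_rot: [1.553, 1.037, 0.345]
force: [0.6, -0.0, -0.5]
grip_width: 0.0565
```

```bash
python3 st.py; python3 - <<'E'
from h import *
snap('wrist','wrist13');snap('side','side13')
crop('side13','s13',290,200,370,290,8)
crop('wrist13','w13',200,80,440,280,3.2)
E
```

```text
t 36.62 q [0.1   0.145 1.996 0.263 0.495 1.109] p [0.5507 0.1285 0.1118] tilt 30.56 az 19.77 w 0.0565 F [ 0.6 -0.  -0.5]
[[0.4785, 0.8043, 0.3523], [0.172, 0.3076, -0.9358], [-0.8611, 0.5084, 0.0088]]
```

View pics/s13.png

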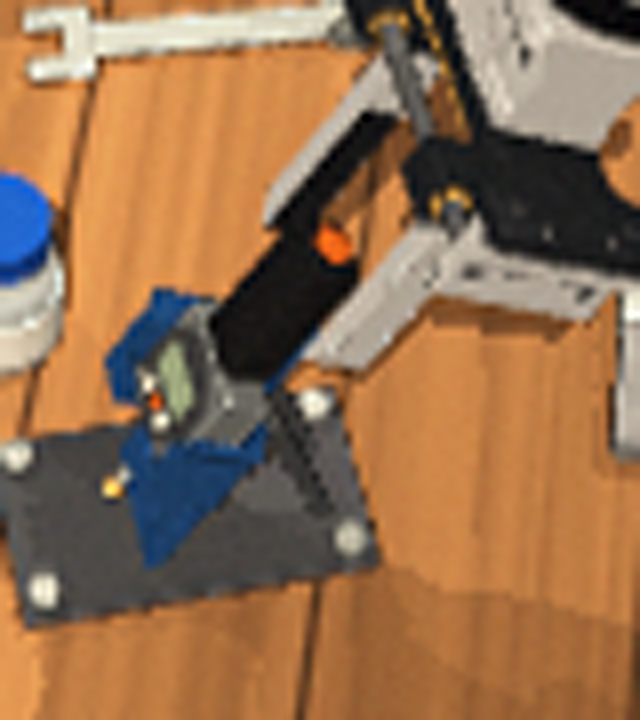

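View pics/w13.png

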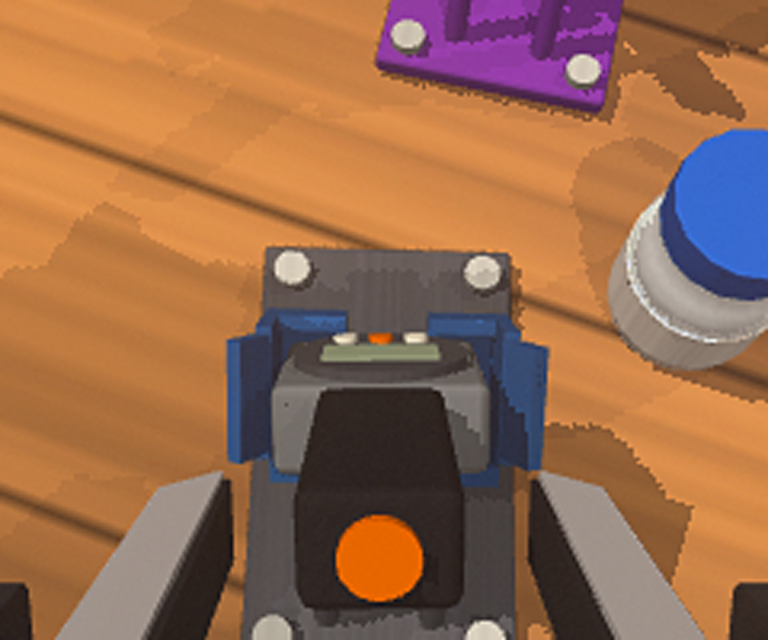

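Released; it stands in the rest. Back off straight along the axis.

Emit:
servo_tool:
  motion: [-10,0,0,0,-30,0,0,0,-60,0,0,0,-100,0,0,0,-140,0,0,0,-180,0,0,0,-200,0,0,0,-200,0,0,0]

```text
time_s: 37.72
ee_pos: [0.455, 0.0938, 0.2858]
eef_rot: [1.551, 1.034, 0.342]
force: [0.6, 0.4, -0.3]
grip_width: 0.0564
```

```bash
python3 st.py; python3 - <<'E'
from h import *
snap('wrist','wrist14');snap('side','side14');snap('scene','scene14')
a=np.hstack([cv2.resize(cv2.imread(f'pics/{f}.png')[200:290,290:370],None,fx=5,fy=5,interpolation=cv2.INTER_CUBIC) for f in('side2','side14')]);cv2.imwrite('pics/cmpS.png',a)
a=np.hstack([cv2.resize(cv2.imread(f'pics/{f}.png')[165:250,340:400],None,fx=6,fy=6,interpolation=cv2.INTER_CUBIC) for f in('scene0','scene14')]);cv2.imwrite('pics/cmpN.png',a)
def cap(f):
    c=load(f);P=cloud(c);col=c['color'].astype(int);r,g,b=col[...,0],col[...,1],col[...,2]
    m=(c['z_map']>0)&(P[...,0]>.45)&(P[...,0]<.6)&(P[...,1]>.08)&(P[...,1]<.17)&(P[...,2]>.14)&(P[...,2]<.18)&(r>190)&(g<140)&(b<70)
    return m.sum(),P[m].mean(0) if m.any() else None
for f in('wrist0','wrist2','wrist14','side2','side14'): print(f,cap(f))
# everything else changed?
for f,g in(('scene2','scene14'),('side2','side14')):
    d=np.abs(cv2.imread(f'pics/{f}.png').astype(int)-cv2.imread(f'pics/{g}.png')).max(2)>50;print(f,d.sum());cv2.imwrite(f'pics/d_{g}.png',(d*255).astype(np.uint8))
E
```

```text
t 37.73 q [ 0.022 -0.303  1.979  0.198  0.961  1.158] p [0.455  0.0938 0.2858] tilt 30.77 az 19.62 w 0.0564 F [ 0.6  0.4 -0.3]
[[0.4819, 0.8025, 0.3517], [0.1718, 0.3071, -0.936], [-0.8592, 0.5115, 0.0101]]
wrist0 (np.int64(335), array([0.52951328, 0.12096587, 0.1601133 ]))
wrist2 (np.int64(155), array([0.5294095 , 0.12085661, 0.16009906]))
wrist14 (np.int64(106), array([0.528169  , 0.12107639, 0.15986866]))
side2 (np.int64(10), array([0.52819923, 0.12228173, 0.16161446]))
side14 (np.int64(11), array([0.52773163, 0.12141069, 0.15884054]))
scene2 4449
side2 7801
```

View pics/cmpS.png

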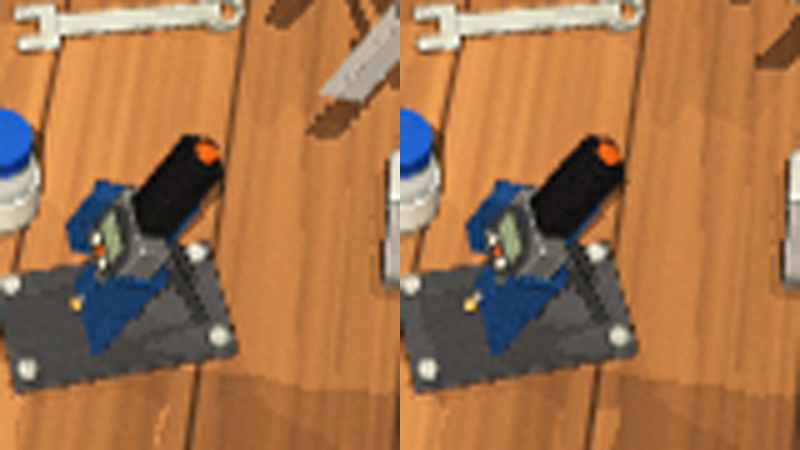

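View pics/cmpN.png

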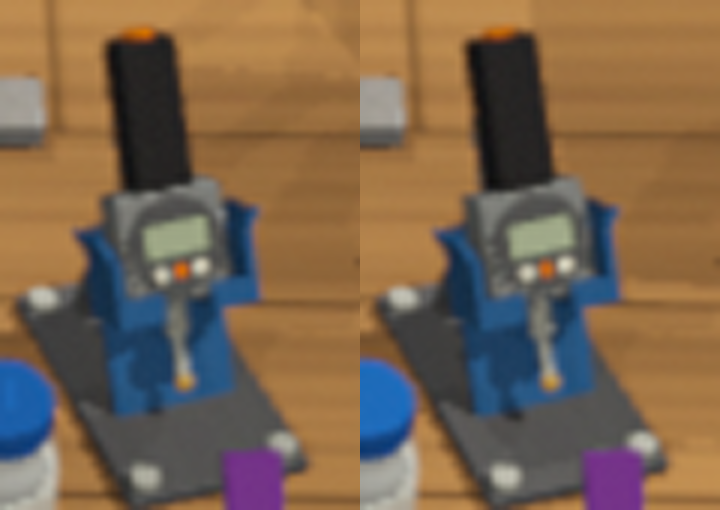

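View pics/scene14.png

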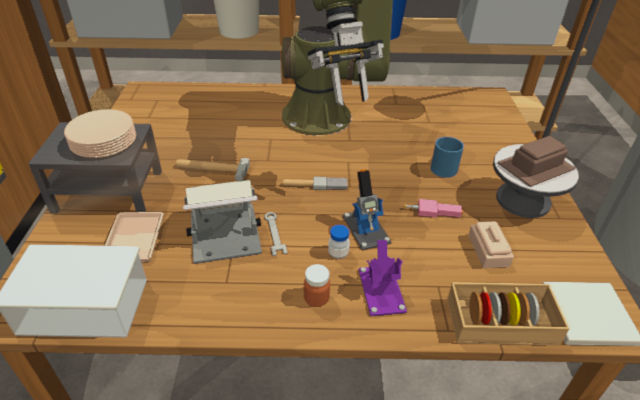

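```bash
python3 -c "
from station import ctrl
print(ctrl.hand_in())"
```

```text
the job is handed in; nothing more can be done
None
```

The gauge touched off red, then green, then blue, and is back in its blue rest. I handed the job in at about 37.8 s; no verdict came back.

**Touches:** The gauge axis was within about 1° of the rim face's normal, which I measured at about 37.5° of slope. The side pictures showed the ball on each dot, about 1.5 mm off centre on green. I judged plunger depth from wrist force and position, because the plunger itself could not be read:

| Dot | Force at the reading | Plunger depth | Held still |
|---|---|---|---|
| Red | about 3 N (first touch about 4 N) | about 5 mm (first touch 5–7 mm) | about 0.8 s |
| Green | about 3 N | about 5 mm | about 1 s |
| Blue | 2.3 N, then 4.3 N after 1 mm more | about 3 mm, then 4–7 mm | about 0.8 s |

On red I backed off 1 mm after the first touch and held again. On blue I pressed 1 mm deeper before holding. The force readings scatter by about 0.5 N.

**Tilting the gripper:** The moves only turn the tool about its own axis. To tilt it, I ran the arm against its reach limits and undid the tilt the same way before reseating.

**Checks that disagreed or stood out:**
- One of those runs ended with a brief 65 N wrist force in free air, below the 120 N limit.
- Joints 2 and 3 came right up to their range limits (−0.7896 against −0.79, 0.234 against 0.23). None of my readings went past them.
- The gauge went back leaning about 1.5° more than it was taken, and settled when I let go.

**Last pictures:** The gauge's cap is within about 1.5 mm of where it started by the wrist camera (about 3 mm by the coarser side view). Its back is on the plate and its toe behind the lip. The gripper is clear, and nothing else appears to have moved.

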